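# Wedge two sample cases tight in a transit carrier

### The job

Load the two flat sample cases into the transit carrier so that they cannot rattle when the trolley is rolled away: the black case next to the sprung pressure bar on the left, the clear case beside it, both lying flat and slid back onto the brass stop pins. Then put the orange wedge, thin end first, straight side to the clear case, into the gap left by the tapered fence and drive it in firmly from its butt end until the row is squeezed tight, with the pressure bar clearly pushed into its fence, and stays so when you let go. Keep the cases flat all the time, and do not shift or tip the other things on the trolley.

Things in the scene. Friction and masses are not known exactly. Their poses are not given: they have to be found in the camera images.
- carrier: Transit carrier bolted to the trolley: blue deck 140 x 176 x 6 mm, aluminium fences left and right, a black sprung pressure bar in the left one, brass stop pins at the back, front open. Origin on its underside under the load bay; x is the way the wedge is driven (away from the robot), y left, z up. In its frame (mm) the deck spans x -90 to 50, y -88 to 88; deck top z = 6, fence tops z = 20.
- black_seat (a point): Where to set the centre of the black case, on the deck (carrier frame x 0, y 36, z 6 mm; axes as the carrier). The case's 70 mm length lies along y; this leaves 2 mm to the pressure bar, which the wedge will take up. Then slide it back 7 mm (towards +x) onto its stop pins.
- clear_seat (a point): Where to set the centre of the clear case, on the deck (carrier frame x 0, y -28.5, z 6 mm; axes as the carrier): beside the black case with about 1.5 mm between them, which the wedge will take up. Then slide it back 4 to 6 mm (towards +x) onto its stop pins.
- bar_face (a point): Middle of the lower edge of the pressure bar's inner face (carrier frame x 0, y 73, z 6 mm when free): black bar 66 mm long, 12 mm high, parallel to the carrier's x, sprung in the left fence.
- pressure_bar (a joint): How far the sprung black pressure bar in the left fence is pushed in (towards the carrier's +y), in m: 0 free, 0.004 at its stop. The springs take 1 N to start and 3.5 N for each mm. It shows how tight the row is squeezed: 1.5 mm or more is tight; if less, push the wedge again.
- stop_pins (a point): On the deck at the middle of the line that the front sides of the four brass stop pins touch (carrier frame x 32.5, y 6, z 6 mm). Pins 6 mm thick, 12 mm high, axes at carrier x = 35.5, y = 65 and 15 (behind the black case), -4 and -45 (behind the clear case): 44 and 35 mm clear between the pins of a pair, for a fingertip.
- gap_mouth (a point): On the deck, middle of the front opening of the wedge's gap (carrier frame x -35, y -63.9, z 6 mm), about 15 mm wide there with the cases on their loading points. The tapered fence is on its right: 14 mm high, inner face from y = -71.3 at x = -35 to y = -59.5 at x = 36 mm, so the gap narrows 1 in 6 away from the robot.
- black_case: Flat hinged sample case with black base and clear lid, shut: 51 mm along its x (55 over the snaps and hinge), 70 mm along its y, 16 mm high, 120 g (varies). Origin at the centre of its underside, z up. It may sit in the carrier either end forward.
- clear_case: Flat hinged sample case, clear all over with a grey insert, shut: 55 mm along its x (60 over the snaps and hinge), 56 mm along its y, 15 mm high, 100 g (varies). Origin at the centre of its underside, z up. It may sit in the carrier any side forward.
- wedge: Orange slippery plastic wedge lying on its flat underside, 117 x 22 x 24 mm high, 90 g. Origin on the underside; x points to the thin end. Head with parallel sides, 22 mm wide (y -11 to 11), from x = -50 to -17: pick it up there. Then it tapers 1 in 6 to 8 mm at the tip, x = 67. The +y side is straight and goes against the clear case, the -y side slopes and goes against the tapered fence.
- wedge_butt (a point): Centre of the wedge's flat butt end (wedge x -50, y 0, z 12 mm): push here along the carrier's x. Free in its gap, the wedge finds its own line; it begins to press with its origin near carrier x = -40 mm. About 15 N drives it to between -32 and -14 mm (bar in 1.5 to 4 mm, about half of the wedge still out in front); it stays by friction.
- wedge_tip (a point): Centre of the wedge's thin end, 8 mm thick (wedge x 67, y 7, z 12 mm).
- vial_amber: Amber sample vial with white cap, 21 mm across, 56 mm high, upright among the parts; leave it standing. Origin at the centre of its foot.
- vial_white: White vial with black cap, 21 mm across, 56 mm high, upright; bystander. Origin at the centre of its foot.
- vial_spare: White vial with black cap, 21 mm across, 56 mm high, upright; bystander. Origin at the centre of its foot.
- loupe: Black loupe, 36 mm across, 32 mm high, standing; bystander. Origin at the centre of its foot.
- petri: Clear round petri dish, 70 mm across, 16 mm high; bystander. Origin at the centre of its underside.
- wafer_box: Round translucent wafer box, 74 mm across, 14 mm high; bystander. Origin at the centre of its underside.
- screwdriver: Screwdriver with red handle, 180 mm long along its y, 19 mm high, lying; bystander. Origin under its centre.
- pen: Black and white marker pen, 135 mm long along its y, 17 mm thick, lying; bystander. Origin under its centre.
- tweezers: Dark tweezers, 97 mm long along their y, 15 mm wide, 7 mm high, lying; bystander. Origin under their centre.
- tape: Roll of brown tape lying flat, 94 mm across, 48 mm high; bystander. Origin at the centre of its underside.
- wash_bottle: White wash bottle with red cap, 75 x 94 mm, 196 mm high, standing; bystander. Origin at the centre of its foot.

How it is judged:
By the outcome, as a careful person would: the job done as asked, in the order asked, and still so for the second after the job is handed in, with the robot touching nothing.
It also fails if it takes over 72 s, if anything falls off the work surface, if the arm or the gripper's body presses on something with over 40 N, if the wrist force passes 120 N, or if a joint passes its speed limit or range.

### The arm

A 7-joint arm with a two-finger parallel gripper is mounted at the origin on a cart in front of the work surface, level with it; the furniture and walls round the work are solid. World frame = base frame: x ahead of the robot, y to its left, z up, the work surface at z = 0. Lengths are in m, angles in rad, forces in N, time in s.
With the tool pointing down it reaches from about 0.425 to 0.95 m from the base axis. Payload 4.7 kg.
Tool frame: the origin (TCP) lies at the very end of the fingers, on their centre line; the grasp point (between the pads) lies 19 mm behind it (robot.pinch_z is the distance from the TCP to the grasp point, in m); z points along the fingers, y is the line along which they close (so a half turn about z gives the same grasp; the last joint's range is limited). The gripper opens to 85 mm and grips with 20 to 120 N. Pads are 22 mm wide; open, the fingers measure 114 mm over their backs; the gripper's body (76 mm by 85 mm) begins 54 mm behind the grasp point. The pads swing forward as they close: fully open they stand 13 mm farther back than shut.
Start: joints at [-1.158, 0.469, -0.049, 1.532, 0.024, 1.141, -0.082], TCP at [0.289, 0.61, 0.231] pointing down, gripper open.
Joint ranges: [-2.59, 2.59], [-0.33, 1.99], [-1.39, 1.29], [0.1, 2.45], [-1.04, 4.18], [0.21, 1.99], [-2.66, 2.66]. Speed limits (rad/s): [2.57, 2.57, 3.14, 3.14, 3.14, 3.14, 3.14].

### API

Orientations are given as a unit quaternion [w, x, y, z].
In Python, from bench import telemetry, cams, workorder, robot gives the robot as it stands. The module is installed in compiled form; this text tells all that it offers.
- The arm moves only by the tool move_arm, never from a script. Its argument "series" is a list of rows, each an object of numbers: "dx", "dy", "dz": the shift along the tool's x, y, z normalised to -1 to 1, where 1 is 1 m; "rx", "ry", "rz": the turn, a rotation vector about the tool's x, y, z normalised to -1 to 1, where 1 is 30 degrees; "grip": the opening, from 0 (shut) to 1 (fully open). A call has 1 to 8 rows; each row shifts and turns the commanded pose from where the row before left it, along the tool's axes as they then stand; what a row does not reach is not made up. A row lasts 1/12 s, in which the tool goes at most 41.7 mm and 7.16 degrees, less where a joint would pass 70% of its speed; a pose out of reach is approached as far as the arm can. A call with a number of a shift or a turn outside -1 to 1 is refused whole. A call with a gripper value outside its range is refused whole. The fingers move at their own pace and stop on an object; "newtons" is the grip in N (left out, the last holds). Time passes only in rows, so rows that do not move let the fingers close. It gives the time, the measured TCP pose, the force, the opening and the grip force at its end, in the units of the state.
- telemetry.read_state(): the state, without advancing time (a new reading comes with each control period).
- cams.grab_frame(name): name is "side" or "top" or "wrist"; returns a dict with "pixels" (384x512x3 uint8, red, green, blue), "K" (3x3 intrinsics, pixels), "origin" and "attitude" of the camera in the world. Camera axes: x right, y up, looking along -z (the intrinsics and any distortion apply to the point x, -y, -z); pixel columns grow to the right and rows downward; lengths in m; the calibration is good to about 2 mm. A picture is of the moment at which its call begins. There is no depth.
- workorder.sign_off(): hands the job in; it is judged then, once.
The state is a dict: "t": time; "q": joint angles; "joint_vel": joint speeds; "effort": joint torques, N m; "position": TCP position; "orientation": TCP orientation; "contact_force": force on the tool from outside, world axes, zero at the start; "moment": the same for the moment, N m; "grip_width": opening from 0.0 (shut) to 1.0 (fully open); "finger_force": force on a finger pad.
Only numpy, scipy, OpenCV 4.12 (cv2) and the standard library are available. Lean on these libraries where they do the work, as an engineer would, in place of code of your own. Each camera call takes 0.05 s, during which the arm holds its last target. There are 200 camera calls.

## Working session

There is one attempt and no reset: what is moved stays moved. The work goes in short steps, Python scripts to look and compute and a tool call to move; the robot and the scene stay as the last step left them, time stands still between calls to the robot, and variables do not carry over. Pictures are saved under pics/ and viewed, at most 10 in all, crops included, and the job is handed in when it is done.

Besides the shell and the picture viewer there is one more tool, called after "Request:" as a command line: name --argument value ..., lists and objects as JSON in quotes. move_arm: Moves the arm, as the interface text tells. Its arguments: {"type":"object","properties":{"series":{"type":"array"},"newtons":{"type":"number"}},"required":["series"]}

```bash
mkdir -p pics; ls
python3 - <<'E'
from bench import telemetry, cams, workorder, robot
import cv2,json
s=telemetry.read_state(); print(s); print([a for a in dir(robot) if a[0]!='_'])
for n in ("side","top","wrist"):
    f=cams.grab_frame(n); cv2.imwrite(f"pics/{n}0.png",f["pixels"][:,:,::-1]); print(n,f["K"].tolist(),f["origin"],f["attitude"],[k for k in f])
im=cv2.imread("pics/top0.png"); cv2.imwrite("pics/top0b.png",cv2.resize(im,(800,600),interpolation=cv2.INTER_CUBIC))
E
```

```text
pics
{'t': 0.0, 'q': array([-1.15791476,  0.46947462, -0.04858773,  1.53369912,  0.02409422,
        1.14098228, -0.08227187]), 'joint_vel': array([-0.00065219, -0.00019537,  0.0006881 , -0.00059334, -0.00061249,
       -0.000252  , -0.0009364 ]), 'effort': array([ 5.56820612e-05, -5.10295415e+01, -4.64734447e-02, -2.37716264e+01,
        1.07210784e-02,  7.28819359e-03, -1.59619083e-05]), 'position': array([0.28834011, 0.60967063, 0.23023682]), 'orientation': array([-1.82357448e-04,  2.19073845e-01,  9.75707780e-01, -9.72037345e-04]), 'contact_force': array([-0.41297198, -0.05729958,  0.63970432]), 'moment': array([-0.0078539 , -0.01764528, -0.00811507]), 'finger_force': 0.0, 'grip_width': 1.0002352545971867}
['MotionError', 'pinch_z']
side [[469.75989508101213, 0.0, 258.65184770447104], [0.0, 469.75989508101213, 185.26598292428292], [0.0, 0.0, 1.0]] [0.26446399 0.51517288 0.59267436] [-0.18793275 -0.09174053  0.43962738  0.87349454] ['pixels', 'K', 'origin', 'attitude']
top [[386.73844713681706, 0.0, 259.0318130411584], [0.0, 386.73844713681706, 197.3305187764241], [0.0, 0.0, 1.0]] [ 0.44280635 -0.16418707  1.00691621] [ 0.7080989   0.05545477 -0.04391153 -0.70256138] ['pixels', 'K', 'origin', 'attitude']
wrist [[322.75273077316814, 0.0, 264.6568502002768], [0.0, 322.75273077316814, 189.65930683430082], [0.0, 0.0, 1.0]] [0.21823451 0.64326187 0.37198157] [ 0.83505114 -0.1298415  -0.08173625  0.52834644] ['pixels', 'K', 'origin', 'attitude']
```

View pics/top0b.png

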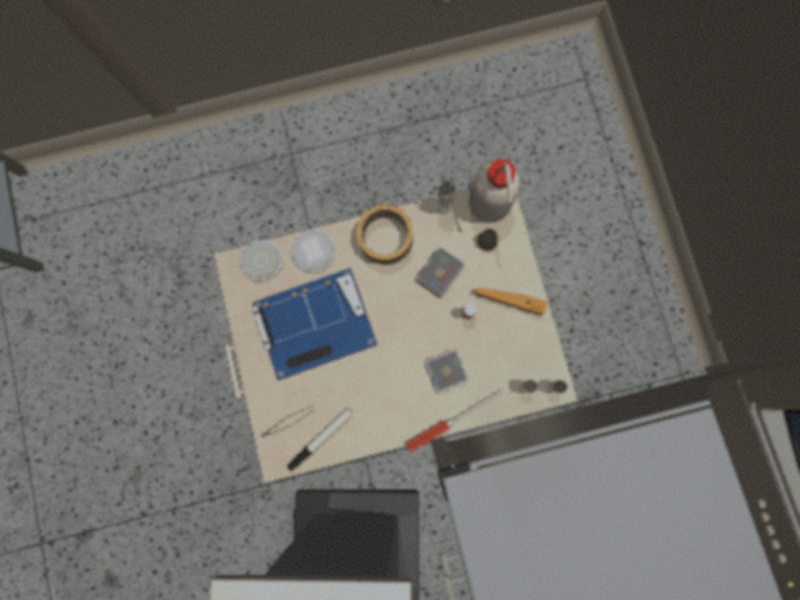

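The top view (800×600 px) shows the carrier near (313,323), with its bar at (262,327) and tapered fence at (350,295). The two cases are near (440,272) and (446,370). The wedge runs from its tip at (476,291) to its butt at (545,306). I'll work out rough positions and check the side view.

```bash
cat > h.py <<'E'
import numpy as np, cv2
from scipy.spatial.transform import Rotation as R
from bench import telemetry, cams
def quat(q): return R.from_quat([q[1],q[2],q[3],q[0]])
def back(f,u,v,z):
    K=np.array(f["K"]); d=np.array([(u-K[0,2])/K[0,0],-(v-K[1,2])/K[1,1],-1.])
    d=quat(f["attitude"]).apply(d); o=np.array(f["origin"]); return o+d*(z-o[2])/d[2]
def proj(f,P):
    K=np.array(f["K"]); c=quat(f["attitude"]).inv().apply(np.atleast_2d(P)-f["origin"])
    return np.c_[K[0,0]*c[:,0]/-c[:,2]+K[0,2], K[1,1]*c[:,1]/c[:,2]+K[1,2]]
def rect(f,x0,x1,y0,y1,z,s):
    """metric picture: up=+x, left=+y, s px per mm; pixel(c,r)-> y=y1-c/(1000s), x=x1-r/(1000s)"""
    w,h=int((y1-y0)*1000*s),int((x1-x0)*1000*s)
    c,r=np.meshgrid(np.arange(w),np.arange(h))
    P=np.c_[(x1-r/1000/s).ravel(),(y1-c/1000/s).ravel(),np.full(w*h,z)]
    m=proj(f,P).astype(np.float32).reshape(h,w,2)
    im=cv2.remap(f["pixels"][:,:,::-1].copy(),m,None,cv2.INTER_CUBIC)
    return im
E
python3 - <<'E'
from h import *
f=cams.grab_frame("top")
for n,u,v,z in [("carrier",313,323,.006),("bar",263,327,.018),("taper",350,295,.02),("caseA",440,272,.015),("caseB",446,370,.015),("tip",476,291,.024),("butt",545,306,.024),("vialm",470,311,.056),("tape",385,234,.048),("c1",217,254,0),("c2",265,481,0),("c3",575,402,0),("c4",515,200,0)]:
    print(n,back(f,u*.64,v*.64,z).round(3))
a=cv2.imread("pics/side0.png");b=cv2.imread("pics/wrist0.png")
cv2.imwrite("pics/side0b.png",cv2.resize(a,(800,600),interpolation=cv2.INTER_CUBIC))
E
```

```text
carrier [0.559 0.006 0.006]
bar [0.55  0.087 0.018]
taper [ 0.604 -0.056  0.02 ]
caseA [ 0.645 -0.206  0.015]
caseB [ 0.482 -0.216  0.015]
tip [ 0.612 -0.265  0.024]
butt [ 0.587 -0.377  0.024]
vialm [ 0.574 -0.252  0.056]
tape [ 0.701 -0.115  0.048]
c1 [0.677 0.175 0.   ]
c2 [0.301 0.077 0.   ]
c3 [ 0.432 -0.428  0.   ]
c4 [ 0.775 -0.335  0.   ]
```

View pics/side0b.png

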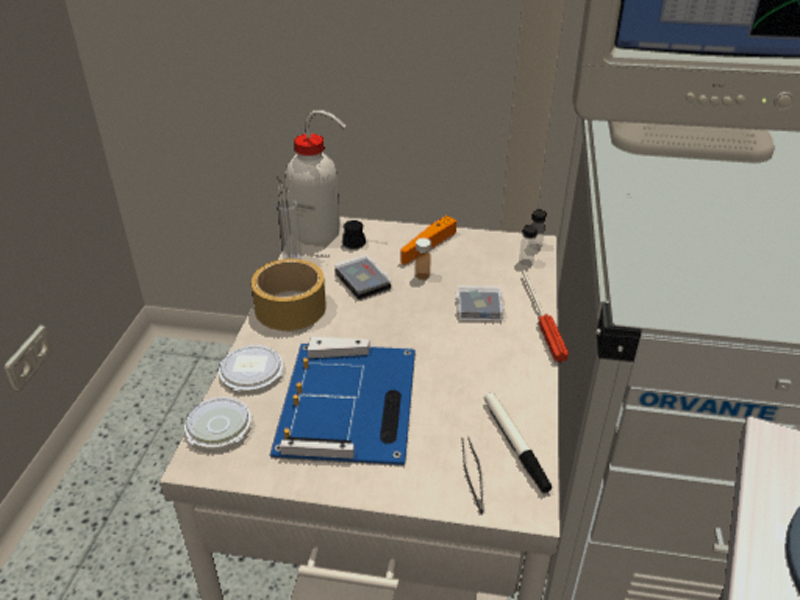

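The side view identifies the black case (360,278) by the tape and loupe, and the clear case (480,303) nearer the robot. The amber vial stands at (424,258), close to the wedge (430,240). Next I'll plan a wrist look above the carrier and then the parts.

```bash
cat >> h.py <<'E'
def plan(target,xdir=None,st=None):
    """xdir: desired world yaw (deg) of tool x axis, tool down. prints total tool-frame shift, and turn. If the turn is spread, shifts given in current tool frame and in final frame"""
    st=st or telemetry.read_state(); r=quat(st["orientation"]); p=np.array(st["position"])
    X=r.apply([1,0,0]); yaw=np.degrees(np.arctan2(X[1],X[0]))
    d=np.array(target)-p; print("pos",p.round(4),"toolx yaw %.2f"%yaw,"tilt z",r.apply([0,0,1]).round(3),"dworld",d.round(4))
    print(" shift in tool now",r.inv().apply(d).round(4))
    if xdir is not None:
        a=np.radians(xdir); x=np.array([np.cos(a),np.sin(a),0]); z=np.array([0,0,-1.]); y=np.cross(z,x)
        rf=R.from_matrix(np.c_[x,y,z]); rv=np.degrees((r.inv()*rf).as_rotvec())
        print(" turn deg tool",rv.round(2)," as r units",(rv/30).round(4)," shift in final frame",rf.inv().apply(d).round(4))
E
python3 - <<'E'
from h import *
f=cams.grab_frame("top")
c=[back(f,u*.64,v*.64,.006) for u,v in [(279,379),(254,300),(352,270),(376,347)]]
for i in range(4):
    d=c[(i+1)%4]-c[i]; print(c[i].round(3),np.linalg.norm(d).round(3),np.degrees(np.arctan2(d[1],d[0])).round(1))
w=cams.grab_frame("wrist"); s=telemetry.read_state(); r=quat(s["orientation"])
print("cam in tool",r.inv().apply(w["origin"]-s["position"]), (r.inv()*quat(w["attitude"])).as_matrix().round(3).tolist())
plan([.56,-.02,.25],-80);
E
```

```text
[0.465 0.059 0.006] 0.14 19.7
[0.597 0.107 0.006] 0.172 -72.3
[ 0.649 -0.057  0.006] 0.137 -161.8
[ 0.519 -0.1    0.006] 0.168 108.7
cam in tool [ 7.77504617e-02  5.21364502e-05 -1.41493017e-01] [[-0.001, 0.953, 0.303], [1.0, 0.001, -0.001], [-0.001, 0.303, -0.953]]
pos [0.2885 0.61   0.231 ] toolx yaw 154.69 tilt z [-0.    -0.001 -1.   ] dworld [ 0.2715 -0.63    0.019 ]
 shift in tool now [-0.5148 -0.4535 -0.0187]
 turn deg tool [-2.0000e-02 -4.0000e-02 -1.2531e+02]  as r units [-7.0000e-04 -1.4000e-03 -4.1771e+00]  shift in final frame [ 0.6676 -0.158  -0.019 ]
```

Request:
move_arm --series '[{"dx": -0.03, "dy": -0.0252, "dz": -0.0018, "grip": 1}, {"dx": -0.03, "dy": -0.0252, "dz": -0.0018, "grip": 1}, {"dx": -0.03, "dy": -0.0252, "dz": -0.0018, "grip": 1}, {"dx": -0.03, "dy": -0.0252, "dz": -0.0018, "grip": 1}, {"dx": -0.03, "dy": -0.0252, "dz": -0.0018, "grip": 1}, {"dx": -0.03, "dy": -0.0252, "dz": -0.0018, "grip": 1}, {"dx": -0.03, "dy": -0.0252, "dz": -0.0018, "grip": 1}, {"dx": -0.03, "dy": -0.0252, "dz": -0.0018, "grip": 1}]'

```text
schema error: expected keys dx, dy, dz, rx, ry, rz, grip
```

Request:
move_arm --series '[{"dx": -0.03, "dy": -0.0252, "dz": -0.0018, "grip": 1}, {"dx": -0.03, "dy": -0.0252, "dz": -0.0018, "grip": 1}, {"dx": -0.03, "dy": -0.0252, "dz": -0.0018, "grip": 1}, {"dx": -0.03, "dy": -0.0252, "dz": -0.0018, "grip": 1}, {"dx": -0.03, "dy": -0.0252, "dz": -0.0018, "grip": 1}, {"dx": -0.03, "dy": -0.0252, "dz": -0.0018, "grip": 1}, {"dx": -0.03, "dy": -0.0252, "dz": -0.0018, "grip": 1}, {"dx": -0.03, "dy": -0.0252, "dz": -0.0018, "grip": 1}]'

```text
schema error: expected keys dx, dy, dz, rx, ry, rz, grip
```

Request:
move_arm --series '[{"rz": 0.22, "grip": 1}, {"rz": 0.22, "grip": 1}, {"rz": 0.22, "grip": 1}, {"rz": 0.22, "grip": 1}, {"rz": 0.22, "grip": 1}, {"rz": 0.22, "grip": 1}, {"rz": 0.22, "grip": 1}, {"grip": 1}]'

```text
schema error: expected keys dx, dy, dz, rx, ry, rz, grip
```

Request:
move_arm --series '[{"dx": -0.03, "dy": -0.0252, "dz": -0.0018, "rx": 0, "ry": 0, "rz": 0, "grip": 1}, {"dx": -0.03, "dy": -0.0252, "dz": -0.0018, "rx": 0, "ry": 0, "rz": 0, "grip": 1}, {"dx": -0.03, "dy": -0.0252, "dz": -0.0018, "rx": 0, "ry": 0, "rz": 0, "grip": 1}, {"dx": -0.03, "dy": -0.0252, "dz": -0.0018, "rx": 0, "ry": 0, "rz": 0, "grip": 1}, {"dx": -0.03, "dy": -0.0252, "dz": -0.0018, "rx": 0, "ry": 0, "rz": 0, "grip": 1}, {"dx": -0.03, "dy": -0.0252, "dz": -0.0018, "rx": 0, "ry": 0, "rz": 0, "grip": 1}, {"dx": -0.03, "dy": -0.0252, "dz": -0.0018, "rx": 0, "ry": 0, "rz": 0, "grip": 1}, {"dx": -0.03, "dy": -0.0252, "dz": -0.0018, "rx": 0, "ry": 0, "rz": 0, "grip": 1}]'

```text
t: 0.97
position: [0.4198, 0.3235, 0.246]
orientation: [0.0, 0.219, 0.976, 0.0]
contact_force: [2.0, 1.2, 0.9]
grip_width: 1.001
finger_force: 0.0
```

Request:
move_arm --series '[{"dx": -0.03, "dy": -0.0252, "dz": -0.0018, "rx": 0, "ry": 0, "rz": 0, "grip": 1}, {"dx": -0.03, "dy": -0.0252, "dz": -0.0018, "rx": 0, "ry": 0, "rz": 0, "grip": 1}, {"dx": -0.03, "dy": -0.0252, "dz": -0.0018, "rx": 0, "ry": 0, "rz": 0, "grip": 1}, {"dx": -0.03, "dy": -0.0252, "dz": -0.0018, "rx": 0, "ry": 0, "rz": 0, "grip": 1}, {"dx": -0.03, "dy": -0.0252, "dz": -0.0018, "rx": 0, "ry": 0, "rz": 0, "grip": 1}, {"dx": -0.03, "dy": -0.0252, "dz": -0.0018, "rx": 0, "ry": 0, "rz": 0, "grip": 1}, {"dx": -0.03, "dy": -0.0252, "dz": -0.0018, "rx": 0, "ry": 0, "rz": 0, "grip": 1}, {"dx": -0.03, "dy": -0.0252, "dz": -0.0018, "rx": 0, "ry": 0, "rz": 0, "grip": 1}]'

```text
t: 1.63
position: [0.5505, 0.0387, 0.2605]
orientation: [0.0, 0.219, 0.976, 0.0]
contact_force: [1.0, 1.0, -0.1]
grip_width: 1.002
finger_force: 0.0
```

Request:
move_arm --series '[{"dx": 0, "dy": 0, "dz": 0, "rx": 0, "ry": 0, "rz": 0.22, "grip": 1}, {"dx": 0, "dy": 0, "dz": 0, "rx": 0, "ry": 0, "rz": 0.22, "grip": 1}, {"dx": 0, "dy": 0, "dz": 0, "rx": 0, "ry": 0, "rz": 0.22, "grip": 1}, {"dx": 0, "dy": 0, "dz": 0, "rx": 0, "ry": 0, "rz": 0.22, "grip": 1}, {"dx": 0, "dy": 0, "dz": 0, "rx": 0, "ry": 0, "rz": 0.22, "grip": 1}, {"dx": 0, "dy": 0, "dz": 0, "rx": 0, "ry": 0, "rz": 0.22, "grip": 1}, {"dx": 0, "dy": 0, "dz": 0, "rx": 0, "ry": 0, "rz": 0.22, "grip": 1}, {"dx": 0, "dy": 0, "dz": 0, "rx": 0, "ry": 0, "rz": 0, "grip": 1}]'

```text
t: 2.3
position: [0.55, 0.0406, 0.2601]
orientation: [-0.0, 0.585, 0.811, -0.0]
contact_force: [0.4, -0.1, 0.2]
grip_width: 0.999
finger_force: 0.0
```

Works well. Now I'll take the carrier view, rectified to the deck height, as a metric picture.

Run:
```python
from h import *
import pickle
f=cams.grab_frame("wrist"); pickle.dump(f,open("w1.pkl","wb"))
cv2.imwrite("pics/w1raw.png",f["pixels"][:,:,::-1])
cv2.imwrite("pics/w1.png",rect(f,.44,.68,-.13,.13,.006,2.5*.99))
```

```text
(no output)
```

View pics/w1.png

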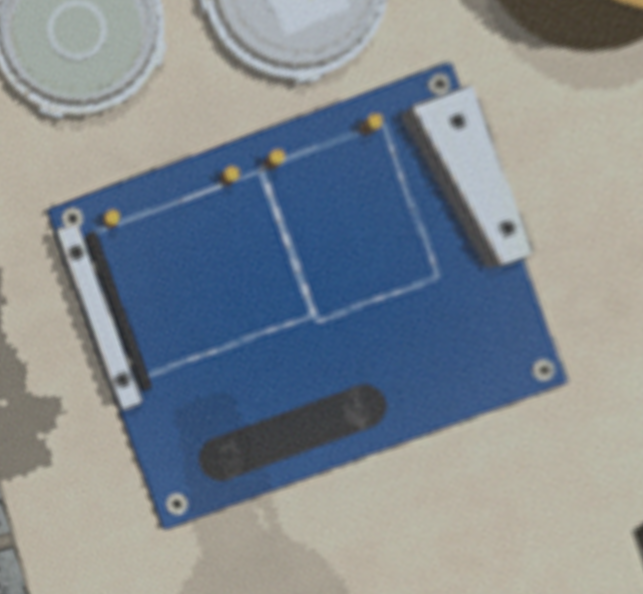

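Request:
move_arm --series '[{"dx": -0.035, "dy": -0.01, "dz": -0.002, "rx": 0, "ry": 0, "rz": 0, "grip": 1}, {"dx": -0.035, "dy": -0.01, "dz": -0.002, "rx": 0, "ry": 0, "rz": 0, "grip": 1}, {"dx": -0.035, "dy": -0.01, "dz": -0.002, "rx": 0, "ry": 0, "rz": 0, "grip": 1}, {"dx": -0.035, "dy": -0.01, "dz": -0.002, "rx": 0, "ry": 0, "rz": 0, "grip": 1}, {"dx": -0.035, "dy": -0.01, "dz": -0.002, "rx": 0, "ry": 0, "rz": 0, "grip": 1}, {"dx": -0.035, "dy": -0.01, "dz": -0.002, "rx": 0, "ry": 0, "rz": 0, "grip": 1}, {"dx": 0, "dy": 0, "dz": 0, "rx": 0, "ry": 0, "rz": 0, "grip": 1}]'

```text
t: 2.93
position: [0.5583, -0.1873, 0.2731]
orientation: [0.002, 0.588, 0.809, -0.002]
contact_force: [-0.6, -0.5, 1.0]
grip_width: 1.005
finger_force: 0.0
```

The metric picture (2.475 px/mm) shows deck corners at (50,210), (448,64), (566,380) and (163,527), and pin tops at (112,217), (232,174), (277,157) and (375,121). The carrier yaw is therefore about 20°. Now the parts.

Run:
```python
from h import *
import pickle
f=cams.grab_frame("wrist"); pickle.dump(f,open("w2.pkl","wb"))
cv2.imwrite("pics/w2.png",rect(f,.43,.71,-.42,-.15,.015,2.1))
from scipy.optimize import least_squares
w=pickle.load(open("w1.pkl","rb"))
px=[(50,210),(448,64),(566,380),(163,527),(112,217),(232,174),(277,157),(375,121)]
P=[(50,88,6),(50,-88,6),(-90,-88,6),(-90,88,6),(35.5,65,18),(35.5,15,18),(35.5,-4,18),(35.5,-45,18)]
obs=proj(w,[[.68-r/2475,.13-c/2475,.006] for c,r in px])
def mod(p):
    c,s=np.cos(p[2]),np.sin(p[2]); return np.array([[p[0]+(c*x-s*y)/1000,p[1]+(s*x+c*y)/1000,z/1000] for x,y,z in P])
for idx in (slice(0,8),slice(4,8),slice(0,4)):
    r=least_squares(lambda p:(proj(w,mod(p))-obs)[idx].ravel(),[.577,.008,.35]); print(r.x[:2].round(4),np.degrees(r.x[2]).round(2),r.fun.round(1))
```

```text
[0.5794 0.0124] 20.08 [ 1.5 -1.7  1.1  1.8 -1.5  1.2 -2.  -0.7  0.1  0.   0.4  0.   0.2  0.2
  0.1  0.2]
[0.5791 0.0125] 20.06 [-0.1 -0.1  0.2 -0.1 -0.   0.1 -0.1  0.1]
[0.5797 0.0124] 20.05 [ 1.8 -1.6  1.3  1.9 -1.3  1.3 -1.7 -0.6]
```

View pics/w2.png

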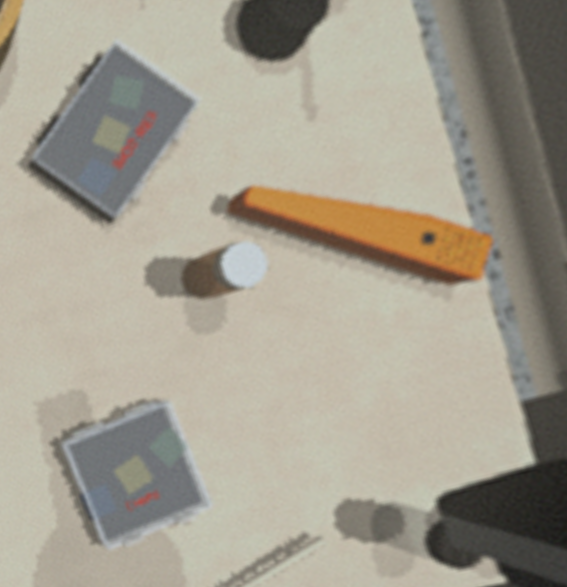

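Carrier fit: origin (0.579, 0.0125), yaw 20.06°, with pin residuals of 0.2 px or less.

In the parts picture (2.1 px/mm):

| Part | Pixel positions | World position |
|---|---|---|
| Black case | corners (115,42), (197,101), (113,219), (30,162) | centre (0.6476, -0.2042), long axis at 144.8° |
| Clear case | corners (62,443), (166,402), (210,502), (107,547) | centre (0.4845, -0.215), edge at 113° |
| Wedge | tip near (240,197), butt near (483,257) | straight side faces the robot, x axis about 73.5° |

Next I'll find the clear case's snap sides and plan the pick.

Run:
```python
from h import *
import pickle
f=pickle.load(open("w2.pkl","rb"))
a=rect(f,.44,.53,-.26,-.17,.012,5.5); 
t=cams.grab_frame("side"); b=cv2.resize(t["pixels"][180:212,285:330,::-1].copy(),None,fx=6,fy=6,interpolation=cv2.INTER_CUBIC)
o=np.zeros((495,495+270,3),np.uint8); o[:495,:495]=a[:495,:495]; o[:192,495:765]=b; cv2.imwrite("pics/z1.png",o)
plan([.6476,-.2042,.12],144.8)
for u,v in [(250,187),(232,205),(492,235),(475,278),(430,215)]:
    p=proj(f,[.71-v/2100,-.15-u/2100,.015])[0]; print(back(f,*p,.024).round(4))
```

```text
pos [ 0.5594 -0.1797  0.2721] toolx yaw 108.39 tilt z [ 0. -0. -1.] dworld [ 0.0882 -0.0245 -0.1521]
 shift in tool now [-0.051   0.076   0.1521]
 turn deg tool [-1.000e-02  2.000e-02 -3.641e+01]  as r units [-2.0000e-04  5.0000e-04 -1.2138e+00]  shift in final frame [-0.0862  0.0309  0.1521]
[ 0.619  -0.2655  0.024 ]
[ 0.6106 -0.2571  0.024 ]
[ 0.5966 -0.3782  0.024 ]
[ 0.5766 -0.3702  0.024 ]
[ 0.606  -0.3493  0.024 ]
```

View pics/z1.png

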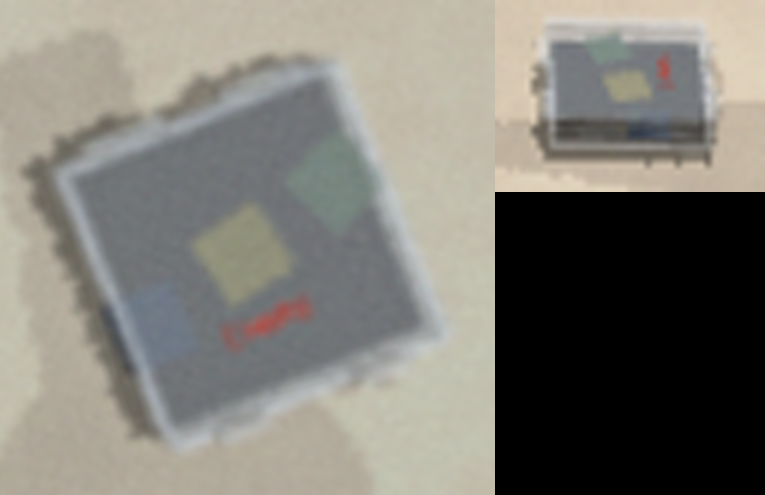

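The snaps and hinge are on the clear case's lower edge (220,425)–(370,370) and its upper edge, so its x axis already lies roughly along the carrier's x. That allows the same style of grasp for both cases. First I'll approach the black case.

Request:
move_arm --series '[{"dx": 0, "dy": 0, "dz": 0, "rx": 0, "ry": 0, "rz": -0.2023, "grip": 0.78}, {"dx": 0, "dy": 0, "dz": 0, "rx": 0, "ry": 0, "rz": -0.2023, "grip": 0.78}, {"dx": 0, "dy": 0, "dz": 0, "rx": 0, "ry": 0, "rz": -0.2023, "grip": 0.78}, {"dx": 0, "dy": 0, "dz": 0, "rx": 0, "ry": 0, "rz": -0.2023, "grip": 0.78}, {"dx": 0, "dy": 0, "dz": 0, "rx": 0, "ry": 0, "rz": -0.2023, "grip": 0.78}, {"dx": 0, "dy": 0, "dz": 0, "rx": 0, "ry": 0, "rz": -0.2023, "grip": 0.78}]'

```text
t: 3.53
position: [0.5601, -0.1753, 0.2719]
orientation: [-0.0, 0.297, 0.955, 0.001]
contact_force: [0.5, 0.3, -0.5]
grip_width: 0.782
finger_force: 0.0
```

Request:
move_arm --series '[{"dx": -0.0172, "dy": 0.0062, "dz": 0.0304, "rx": 0, "ry": 0, "rz": 0, "grip": 0.78}, {"dx": -0.0172, "dy": 0.0062, "dz": 0.0304, "rx": 0, "ry": 0, "rz": 0, "grip": 0.78}, {"dx": -0.0172, "dy": 0.0062, "dz": 0.0304, "rx": 0, "ry": 0, "rz": 0, "grip": 0.78}, {"dx": -0.0172, "dy": 0.0062, "dz": 0.0304, "rx": 0, "ry": 0, "rz": 0, "grip": 0.78}, {"dx": -0.0172, "dy": 0.0062, "dz": 0.0304, "rx": 0, "ry": 0, "rz": 0, "grip": 0.78}, {"dx": 0, "dy": 0, "dz": 0, "rx": 0, "ry": 0, "rz": 0, "grip": 0.78}, {"dx": 0, "dy": 0, "dz": 0, "rx": 0, "ry": 0, "rz": 0, "grip": 0.78}, {"dx": 0, "dy": 0, "dz": 0, "rx": 0, "ry": 0, "rz": 0, "grip": 0.78}]'

```text
t: 4.2
position: [0.6483, -0.2007, 0.121]
orientation: [0.0, 0.3, 0.954, 0.0]
contact_force: [0.1, 0.0, 0.0]
grip_width: 0.779
finger_force: 0.0
```

Run:
```python
from h import *
import pickle
f=cams.grab_frame("wrist"); pickle.dump(f,open("w3.pkl","wb")); print(telemetry.read_state()["grip_width"])
plan([.6476,-.2042,.003],144.8)
cv2.imwrite("pics/w3.png",rect(f,.59,.70,-.26,-.14,.016,5))
```

```text
0.7796806735968556
pos [ 0.6485 -0.2012  0.1221] toolx yaw 144.98 tilt z [ 0.003 -0.    -1.   ] dworld [-0.0009 -0.003  -0.1191]
 shift in tool now [-0.0007 -0.0031  0.1191]
 turn deg tool [0.09 0.13 0.18]  as r units [0.0028 0.0042 0.0062]  shift in final frame [-0.001  -0.003   0.1191]
```

View pics/w3.png

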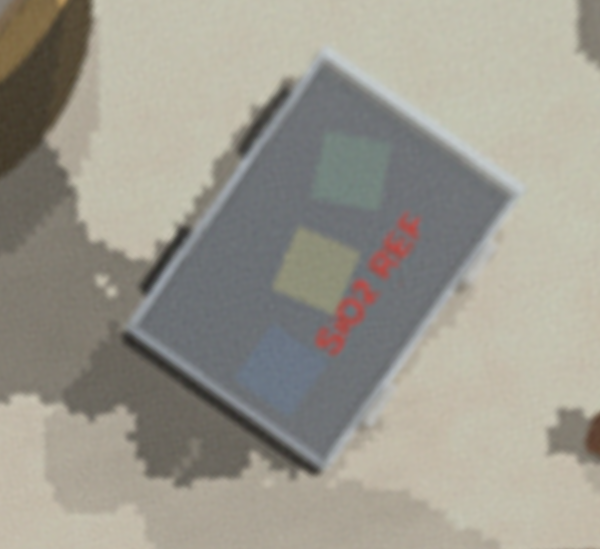

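The close view confirms the black case: corners (325,50), (520,190), (320,470), (127,330), giving centre (0.648, -0.2046) and long axis 144.6°. The tape clears the fingers by about 9 mm. Descending now.

Request:
move_arm --series '[{"dx": -0.0015, "dy": -0.0031, "dz": 0.02, "rx": 0, "ry": 0, "rz": 0.012, "grip": 0.78}, {"dx": 0, "dy": 0, "dz": 0.03, "rx": 0, "ry": 0, "rz": 0, "grip": 0.78}, {"dx": 0, "dy": 0, "dz": 0.03, "rx": 0, "ry": 0, "rz": 0, "grip": 0.78}, {"dx": 0, "dy": 0, "dz": 0.025, "rx": 0, "ry": 0, "rz": 0, "grip": 0.78}, {"dx": 0, "dy": 0, "dz": 0.014, "rx": 0, "ry": 0, "rz": 0, "grip": 0.78}, {"dx": 0, "dy": 0, "dz": 0, "rx": 0, "ry": 0, "rz": 0, "grip": 0.78}, {"dx": 0, "dy": 0, "dz": 0, "rx": 0, "ry": 0, "rz": 0, "grip": 0.78}]'

```text
t: 4.83
position: [0.6481, -0.2053, 0.0026]
orientation: [0.001, 0.304, 0.953, 0.0]
contact_force: [-0.4, -0.2, 1.0]
grip_width: 0.783
finger_force: 0.0
```

Request:
move_arm --series '[{"dx": 0, "dy": 0, "dz": 0, "rx": 0, "ry": 0, "rz": 0, "grip": 0.5}, {"dx": 0, "dy": 0, "dz": 0, "rx": 0, "ry": 0, "rz": 0, "grip": 0.5}, {"dx": 0, "dy": 0, "dz": 0, "rx": 0, "ry": 0, "rz": 0, "grip": 0.5}, {"dx": 0, "dy": 0, "dz": 0, "rx": 0, "ry": 0, "rz": 0, "grip": 0.5}, {"dx": 0, "dy": 0, "dz": 0, "rx": 0, "ry": 0, "rz": 0, "grip": 0.5}, {"dx": 0, "dy": 0, "dz": 0, "rx": 0, "ry": 0, "rz": 0, "grip": 0.5}]' --newtons 30

```text
t: 5.33
position: [0.6492, -0.2058, 0.004]
orientation: [0.002, 0.304, 0.953, 0.0]
contact_force: [-1.1, 0.1, 6.8]
grip_width: 0.579
finger_force: 32.5
```

Request:
move_arm --series '[{"dx": 0, "dy": 0, "dz": -0.02, "rx": 0, "ry": 0, "rz": 0, "grip": 0.5}, {"dx": 0, "dy": 0, "dz": -0.035, "rx": 0, "ry": 0, "rz": 0, "grip": 0.5}, {"dx": 0, "dy": 0, "dz": -0.035, "rx": 0, "ry": 0, "rz": 0, "grip": 0.5}, {"dx": 0, "dy": 0, "dz": 0, "rx": 0, "ry": 0, "rz": 0.23, "grip": 0.5}, {"dx": 0, "dy": 0, "dz": 0, "rx": 0, "ry": 0, "rz": 0.23, "grip": 0.5}, {"dx": 0, "dy": 0, "dz": 0, "rx": 0, "ry": 0, "rz": 0.23, "grip": 0.5}, {"dx": 0, "dy": 0, "dz": 0, "rx": 0, "ry": 0, "rz": 0.23, "grip": 0.5}, {"dx": 0, "dy": 0, "dz": 0, "rx": 0, "ry": 0, "rz": 0.23, "grip": 0.5}]'

```text
t: 6.0
position: [0.6476, -0.205, 0.0921]
orientation: [0.0, 0.576, 0.818, 0.001]
contact_force: [-0.5, 0.0, -1.7]
grip_width: 0.579
finger_force: 31.8
```

Request:
move_arm --series '[{"dx": 0.025, "dy": 0.0013, "dz": 0, "rx": 0, "ry": 0, "rz": 0, "grip": 0.5}, {"dx": 0.038, "dy": 0.0014, "dz": 0, "rx": 0, "ry": 0, "rz": 0, "grip": 0.5}, {"dx": 0.04, "dy": 0.0014, "dz": 0, "rx": 0, "ry": 0, "rz": 0, "grip": 0.5}, {"dx": 0.04, "dy": 0.0014, "dz": 0, "rx": 0, "ry": 0, "rz": 0, "grip": 0.5}, {"dx": 0.04, "dy": 0.0014, "dz": 0, "rx": 0, "ry": 0, "rz": 0, "grip": 0.5}, {"dx": 0.038, "dy": 0.0014, "dz": 0, "rx": 0, "ry": 0, "rz": 0, "grip": 0.5}, {"dx": 0.027, "dy": 0.0014, "dz": 0, "rx": 0, "ry": 0, "rz": 0, "grip": 0.5}, {"dx": 0.0156, "dy": 0, "dz": 0, "rx": 0, "ry": 0, "rz": 0, "grip": 0.5}]'

```text
t: 6.67
position: [0.5651, 0.0509, 0.0916]
orientation: [-0.001, 0.571, 0.821, 0.001]
contact_force: [-0.1, 1.5, -1.6]
grip_width: 0.579
finger_force: 31.8
```

Request:
move_arm --series '[{"dx": 0, "dy": 0, "dz": 0.015, "rx": 0, "ry": 0, "rz": 0, "grip": 0.5}, {"dx": 0, "dy": 0, "dz": 0.015, "rx": 0, "ry": 0, "rz": 0, "grip": 0.5}, {"dx": 0, "dy": 0, "dz": 0.015, "rx": 0, "ry": 0, "rz": 0, "grip": 0.5}, {"dx": 0, "dy": 0, "dz": 0, "rx": 0, "ry": 0, "rz": 0, "grip": 0.5}, {"dx": 0, "dy": 0, "dz": 0, "rx": 0, "ry": 0, "rz": 0, "grip": 0.5}, {"dx": 0, "dy": 0, "dz": 0, "rx": 0, "ry": 0, "rz": 0, "grip": 0.5}]'

```text
t: 7.17
position: [0.567, 0.0457, 0.0472]
orientation: [0.001, 0.573, 0.819, 0.001]
contact_force: [0.2, -0.4, -0.4]
grip_width: 0.575
finger_force: 31.7
```

Run:
```python
from h import *
import pickle
f=cams.grab_frame("wrist"); pickle.dump(f,open("w4.pkl","wb")); 
plan([.5672,.0454,.03],110.06)
im=cv2.resize(f["pixels"][:,:,::-1],None,fx=1.5,fy=1.5,interpolation=cv2.INTER_CUBIC); 
s=telemetry.read_state(); tz=s["position"][2]
a=np.radians(20.06)
def cw(x,y,z): return [.5792+(np.cos(a)*x-np.sin(a)*y)/1000,.0125+(np.sin(a)*x+np.cos(a)*y)/1000,z/1000]
for p in [(33,73,18),(-33,73,18),(35.5,65,18),(35.5,15,18),(-90,88,6),(50,88,6),(-90,-88,6)]:
    u=proj(f,cw(*p))[0]*1.5; cv2.circle(im,(int(u[0]),int(u[1])),3,(0,0,255),1)
cv2.imwrite("pics/w4.png",im)
```

```text
pos [0.5671 0.0457 0.0473] toolx yaw 110.02 tilt z [ 0.002  0.    -1.   ] dworld [ 0.0001 -0.0003 -0.0173]
 shift in tool now [-0.0003 -0.      0.0173]
 turn deg tool [ 0.12  0.02 -0.04]  as r units [ 0.0042  0.0006 -0.0013]  shift in final frame [-0.0003  0.      0.0173]
```

View pics/w4.png

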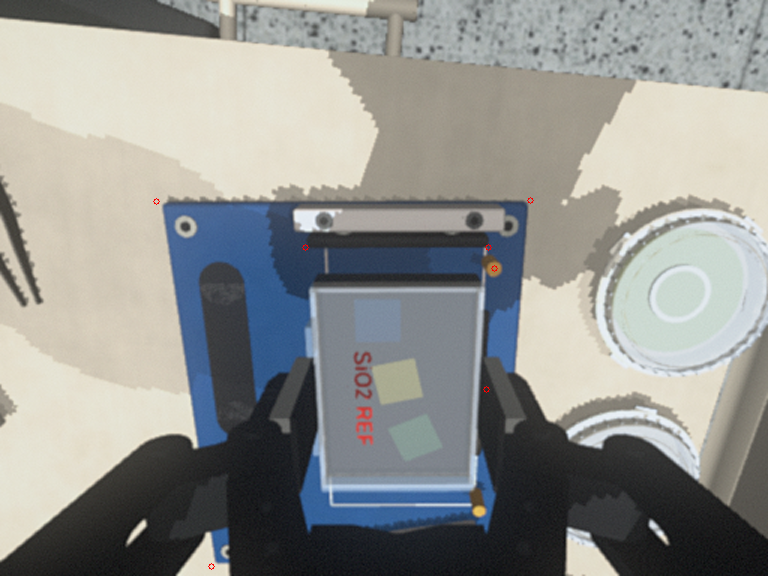

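The wrist view shows the held case flat and square over its seat: lid edges at rows 287 and 488, columns 314 and 481. The modelled bar and pin marks fall on the real ones. I'll compute the case's offset in the carrier frame.

```bash
cat >> h.py <<'E'
A=np.radians(20.06); O=np.array([.5792,.0125])
def w2c(p): d=np.array(p[:2])-O; c,s=np.cos(A),np.sin(A); return 1000*np.array([c*d[0]+s*d[1],-s*d[0]+c*d[1]])
def c2w(x,y): c,s=np.cos(A),np.sin(A); return O+np.array([c*x-s*y,s*x+c*y])/1000
E
python3 - <<'E'
from h import *
import pickle
f=pickle.load(open("w4.pkl","rb"))
for n,u,v,z in [("lid L",398,287,.0593),("lid R",398,488,.0593),("base L",398,277,.0443),("lidTL",313,288,.0593),("lidTR",484,288,.0593),("lidBR",474,488,.0593),("lidBL",323,490,.0593)]:
    print(n,w2c(back(f,u/1.5,v/1.5,z)).round(1))
print("tcp",w2c(telemetry.read_state()["position"]).round(1))
E
```

```text
lid L [ 0.1 71.2]
lid R [0.  2.9]
base L [ 0.2 69.7]
lidTL [-23.8  71. ]
lidTR [24.3 70.9]
lidBR [24.6  2.8]
lidBL [-24.3   2.2]
tcp [ 0.  35.3]
```

Request:
move_arm --series '[{"dx": -0.001, "dy": 0, "dz": 0.012, "rx": 0, "ry": 0, "rz": 0, "grip": 0.5}, {"dx": 0, "dy": 0, "dz": 0.012, "rx": 0, "ry": 0, "rz": 0, "grip": 0.5}, {"dx": 0, "dy": 0, "dz": 0.008, "rx": 0, "ry": 0, "rz": 0, "grip": 0.5}, {"dx": 0, "dy": 0, "dz": 0.004, "rx": 0, "ry": 0, "rz": 0, "grip": 0.5}, {"dx": 0, "dy": 0, "dz": 0.0015, "rx": 0, "ry": 0, "rz": 0, "grip": 0.5}, {"dx": 0, "dy": 0, "dz": 0, "rx": 0, "ry": 0, "rz": 0, "grip": 0.5}, {"dx": 0, "dy": 0, "dz": 0, "rx": 0, "ry": 0, "rz": 0, "grip": 0.5}]'

```text
t: 7.8
position: [0.5653, 0.0449, 0.0097]
orientation: [-0.002, 0.573, 0.819, -0.0]
contact_force: [-6.2, 0.2, 17.0]
grip_width: 0.58
finger_force: 34.0
```

Run:
```python
from h import *
s=telemetry.read_state(); print(w2c(s["position"]).round(1),s["position"][2],s["contact_force"],s["moment"])
f=cams.grab_frame("wrist"); cv2.imwrite("pics/w5.png",cv2.resize(f["pixels"][:,:,::-1],None,fx=1.5,fy=1.5,interpolation=cv2.INTER_CUBIC))
```

```text
[-1.9 35.2] 0.009698065578188367 [-6.20776825  0.17004518 17.0457509 ] [-0.09213714  1.53370938  0.07071596]
```

View pics/w5.png

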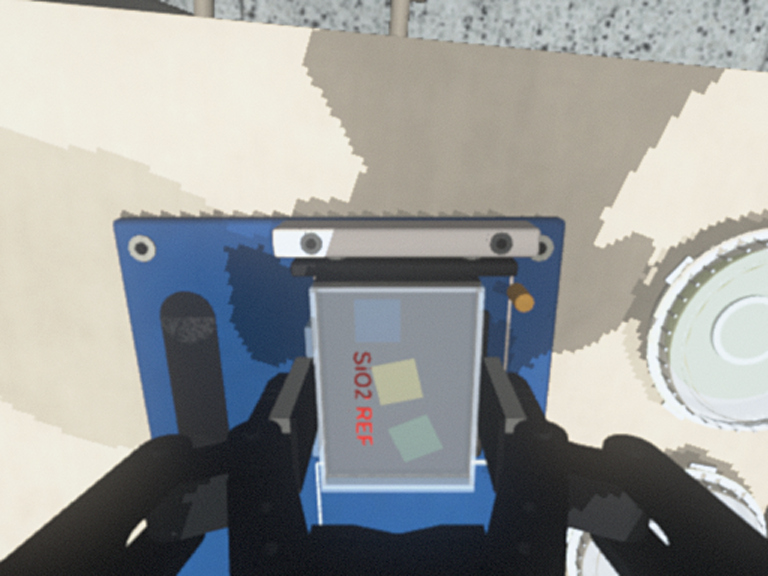

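The case lies on the deck between the bar (405,268) and the white seat line (470 row). The 17 N vertical force means I'm pressing about 1 mm too deep, so I'll ease up before sliding.

Request:
move_arm --series '[{"dx": 0, "dy": 0, "dz": -0.001, "rx": 0, "ry": 0, "rz": 0, "grip": 0.5}, {"dx": 0, "dy": 0, "dz": 0, "rx": 0, "ry": 0, "rz": 0, "grip": 0.5}, {"dx": 0, "dy": 0, "dz": 0, "rx": 0, "ry": 0, "rz": 0, "grip": 0.5}]'

```text
t: 8.1
position: [0.5662, 0.0448, 0.0098]
orientation: [-0.001, 0.573, 0.819, -0.0]
contact_force: [-2.8, 0.3, 7.3]
grip_width: 0.575
finger_force: 32.9
```

Request:
move_arm --series '[{"dx": 0, "dy": 0.002, "dz": 0, "rx": 0, "ry": 0, "rz": 0, "grip": 0.5}, {"dx": 0, "dy": 0.002, "dz": 0, "rx": 0, "ry": 0, "rz": 0, "grip": 0.5}, {"dx": 0, "dy": 0.001, "dz": 0, "rx": 0, "ry": 0, "rz": 0, "grip": 0.5}, {"dx": 0, "dy": 0, "dz": 0, "rx": 0, "ry": 0, "rz": 0, "grip": 0.5}, {"dx": 0, "dy": 0, "dz": 0, "rx": 0, "ry": 0, "rz": 0, "grip": 0.5}]'

```text
t: 8.52
position: [0.5686, 0.0453, 0.0098]
orientation: [-0.002, 0.574, 0.819, -0.002]
contact_force: [-8.8, -2.1, 13.8]
grip_width: 0.578
finger_force: 33.8
```

Run:
```python
from h import *
s=telemetry.read_state(); print(w2c(s["position"]).round(1),s["position"][2],s["contact_force"],s["moment"])
plan([*c2w(7,35),.0107],110.06)
```

```text
[ 1.3 34.5] 0.00976275924527624 [-8.77285647 -2.08759132 13.75528525] [-0.40714849  1.62383115  0.0253769 ]
pos [0.5686 0.0453 0.0098] toolx yaw 109.99 tilt z [-0.006 -0.    -1.   ] dworld [0.0052 0.0024 0.0009]
 shift in tool now [ 0.0005  0.0057 -0.001 ]
 turn deg tool [-0.32 -0.11 -0.07]  as r units [-0.0108 -0.0037 -0.0025]  shift in final frame [ 0.0005  0.0057 -0.0009]
```

Request:
move_arm --series '[{"dx": 0, "dy": 0, "dz": -0.0012, "rx": 0, "ry": 0, "rz": 0, "grip": 0.5}, {"dx": 0, "dy": 0, "dz": 0, "rx": 0, "ry": 0, "rz": 0, "grip": 0.5}, {"dx": 0, "dy": 0, "dz": 0, "rx": 0, "ry": 0, "rz": 0, "grip": 0.5}]'

```text
t: 8.77
position: [0.5714, 0.0467, 0.0103]
orientation: [0.0, 0.573, 0.819, 0.0]
contact_force: [0.2, -0.2, -0.9]
grip_width: 0.582
finger_force: 32.0
```

Request:
move_arm --series '[{"dx": 0, "dy": 0.001, "dz": 0, "rx": 0, "ry": 0, "rz": 0, "grip": 0.5}, {"dx": 0, "dy": 0.001, "dz": 0, "rx": 0, "ry": 0, "rz": 0, "grip": 0.5}, {"dx": 0, "dy": 0, "dz": 0, "rx": 0, "ry": 0, "rz": 0, "grip": 0.5}, {"dx": 0, "dy": 0, "dz": 0, "rx": 0, "ry": 0, "rz": 0, "grip": 0.5}]'

```text
t: 9.1
position: [0.5732, 0.0474, 0.0106]
orientation: [-0.0, 0.573, 0.819, -0.0]
contact_force: [-0.2, -0.1, -1.7]
grip_width: 0.579
finger_force: 32.0
```

Run:
```python
from h import *
s=telemetry.read_state(); print(w2c(s["position"]).round(1),s["position"][2],s["contact_force"],s["moment"])
```

```text
[ 6.3 34.8] 0.010598445126664371 [-0.20330222 -0.07124556 -1.72890908] [ 0.02615729 -0.02073721  0.04154813]
```

Request:
move_arm --series '[{"dx": 0, "dy": 0.001, "dz": 0, "rx": 0, "ry": 0, "rz": 0, "grip": 0.5}, {"dx": 0, "dy": 0.001, "dz": 0.0003, "rx": 0, "ry": 0, "rz": 0, "grip": 0.5}, {"dx": 0, "dy": 0, "dz": 0, "rx": 0, "ry": 0, "rz": 0, "grip": 0.5}, {"dx": 0, "dy": 0, "dz": 0, "rx": 0, "ry": 0, "rz": 0, "grip": 0.5}]'

```text
t: 9.43
position: [0.5743, 0.0478, 0.0103]
orientation: [-0.001, 0.573, 0.819, -0.0]
contact_force: [-1.9, -1.2, -1.5]
grip_width: 0.578
finger_force: 32.1
```

Run:
```python
from h import *
s=telemetry.read_state(); print(w2c(s["position"]).round(1),s["position"][2],s["contact_force"],s["moment"])
```

```text
[ 7.5 34.8] 0.010276744332058024 [-1.85171139 -1.17272921 -1.5165071 ] [-0.09212614  0.42917366 -0.02948346]
```

Request:
move_arm --series '[{"dx": 0, "dy": 0, "dz": 0, "rx": 0, "ry": 0, "rz": 0, "grip": 0.72}, {"dx": 0, "dy": 0, "dz": 0, "rx": 0, "ry": 0, "rz": 0, "grip": 0.72}, {"dx": 0, "dy": 0, "dz": 0, "rx": 0, "ry": 0, "rz": 0, "grip": 0.72}, {"dx": 0, "dy": 0, "dz": -0.01, "rx": 0, "ry": 0, "rz": 0, "grip": 0.72}, {"dx": 0, "dy": 0, "dz": -0.02, "rx": 0, "ry": 0, "rz": 0, "grip": 0.72}, {"dx": 0, "dy": 0, "dz": -0.035, "rx": 0, "ry": 0, "rz": 0, "grip": 0.72}, {"dx": 0, "dy": 0, "dz": -0.035, "rx": 0, "ry": 0, "rz": 0, "grip": 0.72}, {"dx": 0, "dy": 0, "dz": -0.035, "rx": 0, "ry": 0, "rz": 0, "grip": 0.85}]'

```text
t: 10.1
position: [0.5749, 0.0478, 0.1476]
orientation: [0.0, 0.573, 0.819, 0.0]
contact_force: [0.3, -0.1, -0.3]
grip_width: 0.838
finger_force: 0.0
```

Request:
move_arm --series '[{"dx": -0.0266, "dy": -0.0218, "dz": 0, "rx": 0, "ry": 0, "rz": -0.0093, "grip": 0.85}, {"dx": -0.0266, "dy": -0.0218, "dz": 0, "rx": 0, "ry": 0, "rz": -0.0093, "grip": 0.85}, {"dx": -0.0266, "dy": -0.0218, "dz": 0, "rx": 0, "ry": 0, "rz": -0.0093, "grip": 0.85}, {"dx": -0.0266, "dy": -0.0218, "dz": 0, "rx": 0, "ry": 0, "rz": -0.0093, "grip": 0.85}, {"dx": -0.0266, "dy": -0.0218, "dz": 0, "rx": 0, "ry": 0, "rz": -0.0093, "grip": 0.85}, {"dx": -0.0266, "dy": -0.0218, "dz": 0, "rx": 0, "ry": 0, "rz": -0.0093, "grip": 0.85}, {"dx": -0.0266, "dy": -0.0218, "dz": 0, "rx": 0, "ry": 0, "rz": -0.0093, "grip": 0.85}, {"dx": -0.0266, "dy": -0.0218, "dz": 0, "rx": 0, "ry": 0, "rz": -0.0093, "grip": 0.85}]'

```text
t: 10.77
position: [0.4881, -0.2148, 0.1466]
orientation: [0.001, 0.557, 0.83, 0.001]
contact_force: [0.6, -0.6, 0.7]
grip_width: 0.847
finger_force: 0.0
```

Request:
move_arm --series '[{"dx": 0, "dy": 0, "dz": 0.02, "rx": 0, "ry": 0, "rz": 0, "grip": 0.85}, {"dx": 0, "dy": 0, "dz": 0.02, "rx": 0, "ry": 0, "rz": 0, "grip": 0.85}, {"dx": 0, "dy": 0, "dz": 0, "rx": 0, "ry": 0, "rz": 0, "grip": 0.85}, {"dx": 0, "dy": 0, "dz": 0, "rx": 0, "ry": 0, "rz": 0, "grip": 0.85}]'

```text
t: 11.1
position: [0.4882, -0.2131, 0.1056]
orientation: [-0.001, 0.557, 0.83, -0.0]
contact_force: [-0.4, 0.2, 1.5]
grip_width: 0.848
finger_force: 0.0
```

Run:
```python
from h import *
import pickle
f=cams.grab_frame("wrist"); pickle.dump(f,open("w6.pkl","wb"))
a=np.radians(112.3); g=np.array([.4843,-.2153])+.004*np.array([np.cos(a),np.sin(a)])
plan([*g,.0045],112.3)
b=rect(f,.43,.54,-.27,-.16,.015,5)   # 550x550
t=cams.grab_frame("top"); c=rect(t,.47,.68,-.12,.12,.015,2)
c=cv2.resize(c[:,:],(240,210)); o=np.zeros((550,790,3),np.uint8); o[:,:550]=b[:550,:550]; o[:210,550:]=c; cv2.imwrite("pics/w6.png",o)
```

```text
pos [ 0.489  -0.2132  0.1063] toolx yaw 112.30 tilt z [ 0.001 -0.    -1.   ] dworld [-0.0062  0.0016 -0.1018]
 shift in tool now [ 0.0039 -0.0052  0.1018]
 turn deg tool [ 0.04  0.02 -0.  ]  as r units [ 0.0012  0.0008 -0.0001]  shift in final frame [ 0.0038 -0.0052  0.1018]
```

View pics/w6.png

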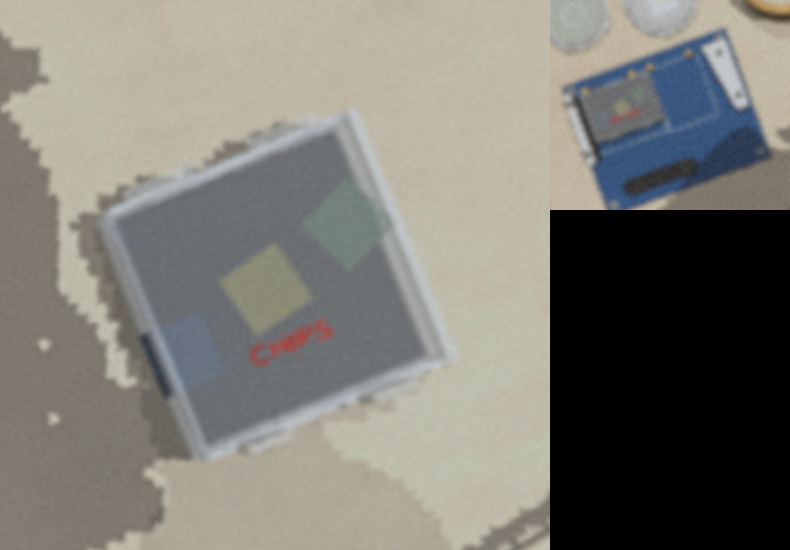

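The black case sits in place (inset). The clear case corners are (103,218), (353,112), (452,354) and (203,457), giving centre (0.483, -0.2156) and yaw 112.6°. I'm grasping it 4 mm towards its future left so the fingertip clears the pin.

Request:
move_arm --series '[{"dx": 0.004, "dy": -0.0064, "dz": 0.015, "rx": 0, "ry": 0, "rz": -0.01, "grip": 0.85}, {"dx": 0, "dy": 0, "dz": 0.03, "rx": 0, "ry": 0, "rz": 0, "grip": 0.85}, {"dx": 0, "dy": 0, "dz": 0.03, "rx": 0, "ry": 0, "rz": 0, "grip": 0.85}, {"dx": 0, "dy": 0, "dz": 0.018, "rx": 0, "ry": 0, "rz": 0, "grip": 0.85}, {"dx": 0, "dy": 0, "dz": 0.008, "rx": 0, "ry": 0, "rz": 0, "grip": 0.85}, {"dx": 0, "dy": 0, "dz": 0, "rx": 0, "ry": 0, "rz": 0, "grip": 0.85}, {"dx": 0, "dy": 0, "dz": 0, "rx": 0, "ry": 0, "rz": 0, "grip": 0.85}]'

```text
t: 11.78
position: [0.4821, -0.2122, 0.0055]
orientation: [0.001, 0.555, 0.832, 0.0]
contact_force: [-1.2, -0.2, 0.4]
grip_width: 0.851
finger_force: 0.0
```

Request:
move_arm --series '[{"dx": 0, "dy": 0, "dz": 0, "rx": 0, "ry": 0, "rz": 0, "grip": 0.55}, {"dx": 0, "dy": 0, "dz": 0, "rx": 0, "ry": 0, "rz": 0, "grip": 0.55}, {"dx": 0, "dy": 0, "dz": 0, "rx": 0, "ry": 0, "rz": 0, "grip": 0.55}, {"dx": 0, "dy": 0, "dz": 0, "rx": 0, "ry": 0, "rz": 0, "grip": 0.55}, {"dx": 0, "dy": 0, "dz": 0, "rx": 0, "ry": 0, "rz": 0, "grip": 0.55}, {"dx": 0, "dy": 0, "dz": 0, "rx": 0, "ry": 0, "rz": 0, "grip": 0.55}]'

```text
t: 12.28
position: [0.4824, -0.2124, 0.0063]
orientation: [0.002, 0.555, 0.832, 0.001]
contact_force: [-1.1, 1.1, 7.2]
grip_width: 0.634
finger_force: 31.7
```

Run:
```python
from h import *
s=telemetry.read_state(); print(s["position"],s["contact_force"],s["moment"],s["grip_width"])
plan([*c2w(-0.5,-25.3),.10],110.06)
```

```text
[ 0.48242295 -0.21244109  0.00626706] [-1.06173511  1.06485551  7.24070963] [ 0.03579596  0.20977313 -0.01690419] 0.6338019693182497
pos [ 0.4824 -0.2124  0.0063] toolx yaw 112.57 tilt z [ 0.003 -0.001 -1.   ] dworld [0.105  0.201  0.0937]
 shift in tool now [ 0.1451  0.1744 -0.0935]
 turn deg tool [0.17 0.1  2.51]  as r units [0.0055 0.0033 0.0838]  shift in final frame [ 0.1528  0.1676 -0.0937]
```

Request:
move_arm --series '[{"dx": 0, "dy": 0, "dz": -0.02, "rx": 0, "ry": 0, "rz": 0, "grip": 0.5}, {"dx": 0, "dy": 0, "dz": -0.037, "rx": 0, "ry": 0, "rz": 0, "grip": 0.5}, {"dx": 0, "dy": 0, "dz": -0.037, "rx": 0, "ry": 0, "rz": 0, "grip": 0.5}, {"dx": 0, "dy": 0, "dz": 0, "rx": 0, "ry": 0, "rz": 0.084, "grip": 0.5}, {"dx": 0.015, "dy": 0.0164, "dz": 0, "rx": 0, "ry": 0, "rz": 0, "grip": 0.5}, {"dx": 0.024, "dy": 0.0263, "dz": 0, "rx": 0, "ry": 0, "rz": 0, "grip": 0.5}, {"dx": 0.026, "dy": 0.0285, "dz": 0, "rx": 0, "ry": 0, "rz": 0, "grip": 0.5}, {"dx": 0.026, "dy": 0.0285, "dz": 0, "rx": 0, "ry": 0, "rz": 0, "grip": 0.5}]'

```text
t: 12.95
position: [0.5441, -0.0912, 0.0995]
orientation: [0.001, 0.574, 0.819, 0.001]
contact_force: [1.1, 0.1, -0.6]
grip_width: 0.634
finger_force: 33.1
```

Request:
move_arm --series '[{"dx": 0.026, "dy": 0.0285, "dz": 0, "rx": 0, "ry": 0, "rz": 0, "grip": 0.5}, {"dx": 0.022, "dy": 0.0241, "dz": 0, "rx": 0, "ry": 0, "rz": 0, "grip": 0.5}, {"dx": 0.0138, "dy": 0.0153, "dz": 0, "rx": 0, "ry": 0, "rz": 0, "grip": 0.5}, {"dx": 0, "dy": 0, "dz": 0.02, "rx": 0, "ry": 0, "rz": 0, "grip": 0.5}, {"dx": 0, "dy": 0, "dz": 0.02, "rx": 0, "ry": 0, "rz": 0, "grip": 0.5}, {"dx": 0, "dy": 0, "dz": 0.015, "rx": 0, "ry": 0, "rz": 0, "grip": 0.5}, {"dx": 0, "dy": 0, "dz": 0, "rx": 0, "ry": 0, "rz": 0, "grip": 0.5}, {"dx": 0, "dy": 0, "dz": 0, "rx": 0, "ry": 0, "rz": 0, "grip": 0.5}]'

```text
t: 13.62
position: [0.5858, -0.011, 0.0435]
orientation: [-0.0, 0.573, 0.819, -0.0]
contact_force: [0.4, 0.1, -0.8]
grip_width: 0.635
finger_force: 33.1
```

Run:
```python
from h import *
import pickle
f=cams.grab_frame("wrist"); pickle.dump(f,open("w7.pkl","wb")); 
plan([*c2w(-0.5,-25.3),.0128],110.06); print(w2c(telemetry.read_state()["position"]).round(1))
cv2.imwrite("pics/w7.png",cv2.resize(f["pixels"][:,:,::-1],None,fx=1.5,fy=1.5,interpolation=cv2.INTER_CUBIC))
```

```text
pos [ 0.5866 -0.0112  0.0444] toolx yaw 110.04 tilt z [ 0.001 -0.    -1.   ] dworld [ 0.0009 -0.0003 -0.0316]
 shift in tool now [-0.0005  0.0007  0.0316]
 turn deg tool [ 0.06  0.02 -0.02]  as r units [ 0.002   0.0007 -0.0007]  shift in final frame [-0.0006  0.0007  0.0316]
[ -1.2 -24.7]
```

View pics/w7.png

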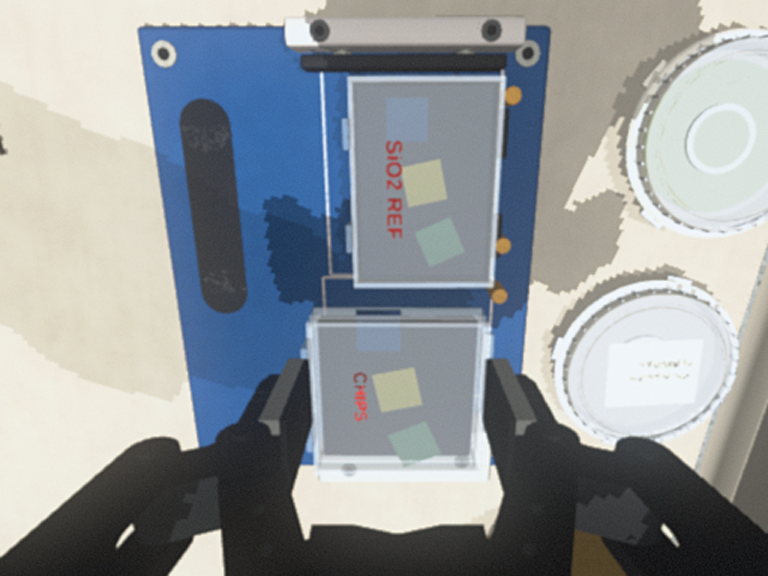

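The view shows the black case against its pins, with lid rows 77–287. The clear case is held square, with its left face between rows 310 (bottom) and 322 (lid) and its right lid edge near row 478. I'll quantify these.

Run:
```python
from h import *
import pickle
f=pickle.load(open("w7.pkl","rb"))
for n,u,v,z in [("blk L",425,77,.022),("blk R",425,287,.022),("blk frontT",350,180,.022),("blk backT",499,180,.022),("bar top in",405,69,.018),("pin15",503,246,.018),("clr lid L",398,322,.0526),("clr base L",398,311,.0376),("clr R",400,478,.0526),("clrTL",314,322,.0526),("clrTR",486,322,.0526)]:
    print(n,w2c(back(f,u/1.5,v/1.5,z)).round(1))
```

```text
blk L [ 6.8 69.4]
blk R [8.  0.7]
blk frontT [-17.5  38. ]
blk backT [31.9 37.9]
bar top in [ 0.7 72.2]
pin15 [35.5 14.6]
clr lid L [-1.7 -0.2]
clr base L [-1.6 -2.4]
clr R [ -1.  -55.4]
clrTL [-26.4  -0.2]
clrTR [24.2 -0.3]
```

Request:
move_arm --series '[{"dx": -0.0012, "dy": 0, "dz": 0.01, "rx": 0, "ry": 0, "rz": 0, "grip": 0.5}, {"dx": 0, "dy": 0, "dz": 0.01, "rx": 0, "ry": 0, "rz": 0, "grip": 0.5}, {"dx": 0, "dy": 0, "dz": 0.007, "rx": 0, "ry": 0, "rz": 0, "grip": 0.5}, {"dx": 0, "dy": 0, "dz": 0.003, "rx": 0, "ry": 0, "rz": 0, "grip": 0.5}, {"dx": 0, "dy": 0, "dz": 0.001, "rx": 0, "ry": 0, "rz": 0, "grip": 0.5}, {"dx": 0, "dy": 0, "dz": 0, "rx": 0, "ry": 0, "rz": 0, "grip": 0.5}, {"dx": 0, "dy": 0, "dz": 0, "rx": 0, "ry": 0, "rz": 0, "grip": 0.5}]'

```text
t: 14.25
position: [0.5865, -0.0121, 0.0124]
orientation: [-0.0, 0.573, 0.819, 0.0]
contact_force: [-1.1, 0.2, -0.6]
grip_width: 0.633
finger_force: 33.2
```

```bash
cat > st.py <<'E'
from h import *
s=telemetry.read_state(); F=s["contact_force"]; c,n=np.cos(A),np.sin(A)
print("carrier",w2c(s["position"]).round(1),"z %.4f"%s["position"][2],"Fc",np.round([c*F[0]+n*F[1],-n*F[0]+c*F[1],F[2]],1),"M",s["moment"].round(2),"t",s["t"],s["grip_width"].round(3))
E
python3 st.py
```

```text
Traceback (most recent call last):
  File "st.py", line 3, in <module>
    print("carrier",w2c(s["position"]).round(1),"z %.4f"%s["position"][2],"Fc",np.round([c*F[0]+n*F[1],-n*F[0]+c*F[1],F[2]],1),"M",s["moment"].round(2),"t",s["t"],s["grip_width"].round(3))
                                                                                                                                                                   ^^^^^^^^^^^^^^^^^^^^^
AttributeError: 'float' object has no attribute 'round'
```

Request:
move_arm --series '[{"dx": 0, "dy": 0.0015, "dz": 0.0003, "rx": 0, "ry": 0, "rz": 0, "grip": 0.5}, {"dx": 0, "dy": 0.0015, "dz": 0, "rx": 0, "ry": 0, "rz": 0, "grip": 0.5}, {"dx": 0, "dy": 0.0015, "dz": 0, "rx": 0, "ry": 0, "rz": 0, "grip": 0.5}, {"dx": 0, "dy": 0.001, "dz": 0, "rx": 0, "ry": 0, "rz": 0, "grip": 0.5}, {"dx": 0, "dy": 0.0005, "dz": 0, "rx": 0, "ry": 0, "rz": 0, "grip": 0.5}, {"dx": 0, "dy": 0, "dz": 0, "rx": 0, "ry": 0, "rz": 0, "grip": 0.5}, {"dx": 0, "dy": 0, "dz": 0, "rx": 0, "ry": 0, "rz": 0, "grip": 0.5}]'

```text
t: 14.83
position: [0.5923, -0.0103, 0.0123]
orientation: [0.0, 0.573, 0.819, -0.0]
contact_force: [-2.6, -1.4, 5.2]
grip_width: 0.632
finger_force: 33.7
```

```bash
sed -i 's/s\["grip_width"\].round(3)/round(s["grip_width"],3)/' st.py; python3 st.py
```

```text
carrier [  4.5 -25.9] z 0.0123 Fc [-2.9 -0.5  5.2] M [-0.35  0.46 -0.01] t 14.8333 0.632
```

Request:
move_arm --series '[{"dx": 0, "dy": 0.001, "dz": -0.0004, "rx": 0, "ry": 0, "rz": 0, "grip": 0.5}, {"dx": 0, "dy": 0.0007, "dz": 0, "rx": 0, "ry": 0, "rz": 0, "grip": 0.5}, {"dx": 0, "dy": 0, "dz": 0, "rx": 0, "ry": 0, "rz": 0, "grip": 0.5}, {"dx": 0, "dy": 0, "dz": 0, "rx": 0, "ry": 0, "rz": 0, "grip": 0.5}]'

```text
t: 15.17
position: [0.5929, -0.0099, 0.0124]
orientation: [-0.001, 0.573, 0.819, -0.001]
contact_force: [-5.7, -0.9, 5.1]
grip_width: 0.635
finger_force: 33.7
```

```bash
python3 st.py
```

```text
carrier [  5.1 -25.8] z 0.0124 Fc [-5.7  1.1  5.1] M [-0.54  0.87  0.03] t 15.1667 0.635
```

Request:
move_arm --series '[{"dx": 0, "dy": -0.0005, "dz": 0, "rx": 0, "ry": 0, "rz": 0, "grip": 0.76}, {"dx": 0, "dy": 0, "dz": 0, "rx": 0, "ry": 0, "rz": 0, "grip": 0.76}, {"dx": 0, "dy": 0, "dz": 0, "rx": 0, "ry": 0, "rz": 0, "grip": 0.76}, {"dx": 0, "dy": 0, "dz": -0.008, "rx": 0, "ry": 0, "rz": 0, "grip": 0.76}, {"dx": 0, "dy": 0, "dz": -0.02, "rx": 0, "ry": 0, "rz": 0, "grip": 0.76}, {"dx": 0, "dy": 0, "dz": -0.035, "rx": 0, "ry": 0, "rz": 0, "grip": 0.76}, {"dx": 0, "dy": 0, "dz": -0.04, "rx": 0, "ry": 0, "rz": 0, "grip": 0.7}, {"dx": 0, "dy": 0, "dz": -0.04, "rx": 0, "ry": 0, "rz": 0, "grip": 0.5}]'

```text
t: 15.83
position: [0.5931, -0.0094, 0.1573]
orientation: [-0.0, 0.573, 0.819, -0.0]
contact_force: [1.2, 1.5, -0.3]
grip_width: 0.576
finger_force: 0.0
```

Request:
move_arm --series '[{"dx": 0, "dy": 0, "dz": 0, "rx": 0, "ry": 0, "rz": 0.204, "grip": 0.5}, {"dx": 0, "dy": 0, "dz": 0, "rx": 0, "ry": 0, "rz": 0.204, "grip": 0.5}, {"dx": 0, "dy": 0, "dz": 0, "rx": 0, "ry": 0, "rz": 0.204, "grip": 0.5}, {"dx": 0, "dy": 0, "dz": 0, "rx": 0, "ry": 0, "rz": 0.204, "grip": 0.5}, {"dx": 0, "dy": 0, "dz": 0, "rx": 0, "ry": 0, "rz": 0.204, "grip": 0.5}, {"dx": 0, "dy": 0, "dz": 0, "rx": 0, "ry": 0, "rz": 0.204, "grip": 0.5}]'

```text
t: 16.33
position: [0.5937, -0.0092, 0.1563]
orientation: [0.0, 0.804, 0.595, 0.001]
contact_force: [-0.4, -1.3, -0.2]
grip_width: 0.501
finger_force: 0.0
```

Request:
move_arm --series '[{"dx": -0.036, "dy": 0.0106, "dz": 0, "rx": 0, "ry": 0, "rz": 0, "grip": 0.5}, {"dx": -0.036, "dy": 0.0106, "dz": 0, "rx": 0, "ry": 0, "rz": 0, "grip": 0.5}, {"dx": -0.036, "dy": 0.0106, "dz": 0, "rx": 0, "ry": 0, "rz": 0, "grip": 0.5}, {"dx": -0.036, "dy": 0.0106, "dz": 0, "rx": 0, "ry": 0, "rz": 0, "grip": 0.5}, {"dx": -0.036, "dy": 0.0106, "dz": 0, "rx": 0, "ry": 0, "rz": 0, "grip": 0.5}, {"dx": -0.036, "dy": 0.0106, "dz": 0, "rx": 0, "ry": 0, "rz": 0, "grip": 0.5}, {"dx": -0.036, "dy": 0.0106, "dz": 0, "rx": 0, "ry": 0, "rz": 0, "grip": 0.5}, {"dx": 0, "dy": 0, "dz": 0, "rx": 0, "ry": 0, "rz": 0, "grip": 0.5}]'

```text
t: 17.0
position: [0.5897, -0.2827, 0.1574]
orientation: [0.004, 0.806, 0.593, -0.002]
contact_force: [-0.2, -0.2, 0.7]
grip_width: 0.501
finger_force: 0.0
```

```bash
cat > wedge.py <<'E'
from h import *
def wedge(f,x0,x1,y0,y1,z,s=3.0):
    im=rect(f,x0,x1,y0,y1,z,s); h=cv2.cvtColor(im,cv2.COLOR_BGR2HSV)
    m=cv2.inRange(h,(6,150,140),(22,255,255)); m=cv2.morphologyEx(m,cv2.MORPH_OPEN,np.ones((3,3)))
    cs,_=cv2.findContours(m,cv2.RETR_EXTERNAL,cv2.CHAIN_APPROX_NONE); c=max(cs,key=cv2.contourArea)
    return [[x1-p[1]/1000/s,y1-p[0]/1000/s] for p in cv2.approxPolyDP(c,5,True)[:,0]], cv2.contourArea(c)/s/s
E
python3 - <<'E'
from wedge import *
f=cams.grab_frame("wrist"); P,a=wedge(f,.5,.7,-.43,-.2,.024); print(np.round(P,4).tolist(),a)
plan([.5915,-.3579,.07],73.3)
E
```

```text
[[0.614, -0.263], [0.611, -0.2647], [0.5773, -0.3707], [0.595, -0.378], [0.6063, -0.347], [0.619, -0.2653]] 1841.2777777777776
pos [ 0.5906 -0.2783  0.1568] toolx yaw 72.86 tilt z [ 0.001 -0.004 -1.   ] dworld [ 0.0009 -0.0796 -0.0868]
 shift in tool now [-0.0755  0.0241  0.0871]
 turn deg tool [ 0.13  0.18 -0.44]  as r units [ 0.0043  0.0062 -0.0147]  shift in final frame [-0.076   0.0237  0.0868]
```

Request:
move_arm --series '[{"dx": -0.03, "dy": 0.0094, "dz": 0, "rx": 0, "ry": 0, "rz": 0, "grip": 0.5}, {"dx": -0.03, "dy": 0.0094, "dz": 0, "rx": 0, "ry": 0, "rz": 0, "grip": 0.5}, {"dx": -0.016, "dy": 0.005, "dz": 0.03, "rx": 0, "ry": 0, "rz": 0, "grip": 0.5}, {"dx": 0, "dy": 0, "dz": 0.035, "rx": 0, "ry": 0, "rz": 0, "grip": 0.5}, {"dx": 0, "dy": 0, "dz": 0.022, "rx": 0, "ry": 0, "rz": 0, "grip": 0.5}, {"dx": 0, "dy": 0, "dz": 0, "rx": 0, "ry": 0, "rz": 0, "grip": 0.5}, {"dx": 0, "dy": 0, "dz": 0, "rx": 0, "ry": 0, "rz": 0, "grip": 0.5}]'

```text
t: 17.63
position: [0.5935, -0.3502, 0.0679]
orientation: [-0.001, 0.802, 0.598, -0.0]
contact_force: [0.6, -0.2, -0.3]
grip_width: 0.5
finger_force: 0.0
```

Run:
```python
from wedge import *
f=cams.grab_frame("wrist"); P,a=wedge(f,.5,.7,-.43,-.2,.024); print(np.round(P,4).tolist(),a)
plan([.5912,-.358,.006],73.0)
```

```text
[[0.614, -0.264], [0.5773, -0.371], [0.5927, -0.378], [0.5967, -0.378], [0.6063, -0.3487], [0.6197, -0.2677]] 1804.2777777777776
pos [ 0.5943 -0.3512  0.0697] toolx yaw 73.42 tilt z [ 0.001 -0.    -1.   ] dworld [-0.0031 -0.0068 -0.0637]
 shift in tool now [-0.0074 -0.0012  0.0637]
 turn deg tool [ 0.08 -0.    0.42]  as r units [ 0.0026 -0.0002  0.0141]  shift in final frame [-0.0074 -0.001   0.0637]
```

Request:
move_arm --series '[{"dx": -0.0074, "dy": -0.001, "dz": 0.01, "rx": 0, "ry": 0, "rz": 0.014, "grip": 0.5}, {"dx": 0, "dy": 0, "dz": 0.025, "rx": 0, "ry": 0, "rz": 0, "grip": 0.5}, {"dx": 0, "dy": 0, "dz": 0.02, "rx": 0, "ry": 0, "rz": 0, "grip": 0.5}, {"dx": 0, "dy": 0, "dz": 0.0087, "rx": 0, "ry": 0, "rz": 0, "grip": 0.5}, {"dx": 0, "dy": 0, "dz": 0, "rx": 0, "ry": 0, "rz": 0, "grip": 0.5}, {"dx": 0, "dy": 0, "dz": 0, "rx": 0, "ry": 0, "rz": 0, "grip": 0.5}]'

```text
t: 18.18
position: [0.5905, -0.3593, 0.0058]
orientation: [0.001, 0.804, 0.594, 0.0]
contact_force: [-0.2, 0.7, 1.1]
grip_width: 0.498
finger_force: 0.0
```

Request:
move_arm --series '[{"dx": 0, "dy": 0, "dz": 0, "rx": 0, "ry": 0, "rz": 0, "grip": 0.2}, {"dx": 0, "dy": 0, "dz": 0, "rx": 0, "ry": 0, "rz": 0, "grip": 0.2}, {"dx": 0, "dy": 0, "dz": 0, "rx": 0, "ry": 0, "rz": 0, "grip": 0.2}, {"dx": 0, "dy": 0, "dz": 0, "rx": 0, "ry": 0, "rz": 0, "grip": 0.2}, {"dx": 0, "dy": 0, "dz": 0, "rx": 0, "ry": 0, "rz": 0, "grip": 0.2}, {"dx": 0, "dy": 0, "dz": 0, "rx": 0, "ry": 0, "rz": 0, "grip": 0.2}]' --newtons 40

```text
t: 18.68
position: [0.5911, -0.3596, 0.0067]
orientation: [0.001, 0.804, 0.594, 0.001]
contact_force: [0.6, 0.3, 6.6]
grip_width: 0.245
finger_force: 41.5
```

Run:
```python
from h import *
s=telemetry.read_state(); print(s["contact_force"],s["grip_width"],s["finger_force"])
plan([*c2w(-75-33,-68.8),.1],20.06)
```

```text
[0.58182353 0.2709205  6.59095497] 0.24506027930191474 41.510446071624756
pos [ 0.5911 -0.3596  0.0067] toolx yaw 72.91 tilt z [ 0.003 -0.001 -1.   ] dworld [-0.0898  0.2704  0.0933]
 shift in tool now [ 0.2321 -0.165  -0.0939]
 turn deg tool [ 1.800e-01 -5.000e-02  5.285e+01]  as r units [ 6.0000e-03 -1.7000e-03  1.7618e+00]  shift in final frame [ 0.0084 -0.2848 -0.0933]
```

Request:
move_arm --series '[{"dx": 0, "dy": 0, "dz": -0.02, "rx": 0, "ry": 0, "rz": 0, "grip": 0.2}, {"dx": 0, "dy": 0, "dz": -0.036, "rx": 0, "ry": 0, "rz": 0, "grip": 0.2}, {"dx": 0, "dy": 0, "dz": -0.036, "rx": 0, "ry": 0, "rz": 0, "grip": 0.2}, {"dx": 0.0275, "dy": -0.0225, "dz": 0, "rx": 0, "ry": 0, "rz": 0, "grip": 0.2}, {"dx": 0.0275, "dy": -0.0225, "dz": 0, "rx": 0, "ry": 0, "rz": 0, "grip": 0.2}, {"dx": 0.0275, "dy": -0.0225, "dz": 0, "rx": 0, "ry": 0, "rz": 0, "grip": 0.2}, {"dx": 0.0275, "dy": -0.0225, "dz": 0, "rx": 0, "ry": 0, "rz": 0, "grip": 0.2}, {"dx": 0.0275, "dy": -0.0225, "dz": 0, "rx": 0, "ry": 0, "rz": 0, "grip": 0.2}]'

```text
t: 19.35
position: [0.5218, -0.1926, 0.0969]
orientation: [-0.0, 0.804, 0.594, 0.0]
contact_force: [0.2, 0.6, -0.9]
grip_width: 0.248
finger_force: 40.6
```

Request:
move_arm --series '[{"dx": 0.0275, "dy": -0.0225, "dz": 0, "rx": 0, "ry": 0, "rz": 0, "grip": 0.2}, {"dx": 0.0275, "dy": -0.0225, "dz": 0, "rx": 0, "ry": 0, "rz": 0, "grip": 0.2}, {"dx": 0.0275, "dy": -0.0225, "dz": 0, "rx": 0, "ry": 0, "rz": 0, "grip": 0.2}, {"dx": 0, "dy": 0, "dz": 0, "rx": 0, "ry": 0, "rz": 0.22, "grip": 0.2}, {"dx": 0, "dy": 0, "dz": 0, "rx": 0, "ry": 0, "rz": 0.22, "grip": 0.2}, {"dx": 0, "dy": 0, "dz": 0, "rx": 0, "ry": 0, "rz": 0.22, "grip": 0.2}, {"dx": 0, "dy": 0, "dz": 0, "rx": 0, "ry": 0, "rz": 0.22, "grip": 0.2}, {"dx": 0, "dy": 0, "dz": 0, "rx": 0, "ry": 0, "rz": 0.22, "grip": 0.2}]'

```text
t: 20.02
position: [0.4824, -0.0952, 0.0971]
orientation: [-0.0, 0.941, 0.339, 0.0]
contact_force: [-0.1, 0.0, -0.9]
grip_width: 0.247
finger_force: 40.6
```

Request:
move_arm --series '[{"dx": 0, "dy": 0, "dz": 0, "rx": 0, "ry": 0, "rz": 0.22, "grip": 0.2}, {"dx": 0, "dy": 0, "dz": 0, "rx": 0, "ry": 0, "rz": 0.22, "grip": 0.2}, {"dx": 0, "dy": 0, "dz": 0, "rx": 0, "ry": 0, "rz": 0.22, "grip": 0.2}, {"dx": 0, "dy": 0, "dz": 0, "rx": 0, "ry": 0, "rz": 0, "grip": 0.2}, {"dx": 0, "dy": 0, "dz": 0, "rx": 0, "ry": 0, "rz": 0, "grip": 0.2}, {"dx": 0, "dy": 0, "dz": 0, "rx": 0, "ry": 0, "rz": 0, "grip": 0.2}]'

```text
t: 20.52
position: [0.4825, -0.0954, 0.0969]
orientation: [-0.0, 0.984, 0.176, -0.0]
contact_force: [-0.5, 1.1, -1.1]
grip_width: 0.247
finger_force: 40.6
```

Run:
```python
from wedge import *
import pickle
plan([*c2w(-126.7,-69.7),.05],20.06)
s=telemetry.read_state(); zt=s["position"][2]-.0067+.024
f=cams.grab_frame("wrist"); pickle.dump(f,open("w8.pkl","wb")); P,a=wedge(f,.40,.68,-.16,.06,zt); print([w2c(p).round(1).tolist() for p in P],a,"tcp",w2c(s["position"]).round(1))
```

```text
pos [ 0.4825 -0.0954  0.0969] toolx yaw 20.26 tilt z [-0.  0. -1.] dworld [ 0.0016 -0.0011 -0.0469]
 shift in tool now [0.0011 0.0016 0.0469]
 turn deg tool [-0.02 -0.    0.2 ]  as r units [-0.0008 -0.      0.0067]  shift in final frame [0.0011 0.0015 0.0469]
[[-30.3, -59.0], [-125.7, -57.9], [-128.0, -74.1], [-112.1, -78.1], [-31.4, -66.1]] 1454.0555555555557 tcp [-127.8  -68.2]
```

Request:
move_arm --series '[{"dx": 0, "dy": 0.001, "dz": 0.02, "rx": 0, "ry": 0, "rz": 0.0067, "grip": 0.2}, {"dx": 0, "dy": 0, "dz": 0.025, "rx": 0, "ry": 0, "rz": 0, "grip": 0.2}, {"dx": 0, "dy": 0, "dz": 0.02, "rx": 0, "ry": 0, "rz": 0, "grip": 0.2}, {"dx": 0, "dy": 0, "dz": 0.012, "rx": 0, "ry": 0, "rz": 0, "grip": 0.2}, {"dx": 0, "dy": 0, "dz": 0.0055, "rx": 0, "ry": 0, "rz": 0, "grip": 0.2}, {"dx": 0, "dy": 0, "dz": 0, "rx": 0, "ry": 0, "rz": 0, "grip": 0.2}, {"dx": 0, "dy": 0, "dz": 0, "rx": 0, "ry": 0, "rz": 0, "grip": 0.2}]'

```text
t: 21.15
position: [0.4833, -0.0968, 0.0148]
orientation: [0.0, 0.985, 0.173, 0.0]
contact_force: [0.4, -0.1, -0.5]
grip_width: 0.249
finger_force: 40.6
```

```bash
python3 st.py
python3 - <<'E'
from wedge import *
s=telemetry.read_state(); zt=s["position"][2]-.0067+.024
f=cams.grab_frame("wrist"); P,a=wedge(f,.40,.68,-.16,.06,zt); print([w2c(p).round(1).tolist() for p in P],a)
f=cams.grab_frame("side"); P,a=wedge(f,.40,.68,-.16,.06,zt); print([w2c(p).round(1).tolist() for p in P],a)
E
```

```text
carrier [-127.6  -69.8] z 0.0148 Fc [ 0.4 -0.2 -0.5] M [ 0.02 -0.02  0.04] t 21.15 0.249
[[-29.9, -60.9], [-143.0, -58.7], [-144.5, -78.4], [-112.1, -79.9], [-31.1, -68.0]] 1828.2777777777776
[[-31.1, -68.0], [-33.1, -58.0], [-35.6, -59.9], [-58.8, -57.5], [-114.0, -57.9], [-117.0, -61.4], [-113.6, -81.1], [-42.1, -72.1]] 1443.1666666666667
```

Request:
move_arm --series '[{"dx": 0.004, "dy": 0, "dz": 0.0015, "rx": 0, "ry": 0, "rz": 0, "grip": 0.2}, {"dx": 0.004, "dy": 0, "dz": 0, "rx": 0, "ry": 0, "rz": 0, "grip": 0.2}, {"dx": 0.004, "dy": 0, "dz": 0, "rx": 0, "ry": 0, "rz": 0, "grip": 0.2}, {"dx": 0.004, "dy": 0, "dz": 0, "rx": 0, "ry": 0, "rz": 0, "grip": 0.2}, {"dx": 0, "dy": 0, "dz": 0, "rx": 0, "ry": 0, "rz": 0, "grip": 0.2}, {"dx": 0, "dy": 0, "dz": 0, "rx": 0, "ry": 0, "rz": 0, "grip": 0.2}]'

```text
t: 21.75
position: [0.4984, -0.0909, 0.0129]
orientation: [0.0, 0.985, 0.173, 0.0]
contact_force: [-0.5, 0.2, -1.1]
grip_width: 0.247
finger_force: 40.6
```

```bash
python3 st.py
```

```text
carrier [-111.4  -69.4] z 0.0129 Fc [-0.4  0.4 -1.1] M [-0.04  0.05 -0.03] t 21.75 0.247
```

Request:
move_arm --series '[{"dx": 0.0025, "dy": 0, "dz": 0, "rx": 0, "ry": 0, "rz": 0, "grip": 0.2}, {"dx": 0.0025, "dy": 0, "dz": 0, "rx": 0, "ry": 0, "rz": 0, "grip": 0.2}, {"dx": 0.0025, "dy": 0, "dz": 0, "rx": 0, "ry": 0, "rz": 0, "grip": 0.2}, {"dx": 0.0025, "dy": 0, "dz": 0, "rx": 0, "ry": 0, "rz": 0, "grip": 0.2}, {"dx": 0, "dy": 0, "dz": 0, "rx": 0, "ry": 0, "rz": 0, "grip": 0.2}, {"dx": 0, "dy": 0, "dz": 0, "rx": 0, "ry": 0, "rz": 0, "grip": 0.2}]'

```text
t: 22.25
position: [0.5075, -0.0875, 0.0128]
orientation: [-0.0, 0.985, 0.173, -0.0]
contact_force: [-0.6, -0.5, -1.0]
grip_width: 0.245
finger_force: 40.6
```

```bash
python3 st.py
```

```text
carrier [-101.6  -69.4] z 0.0128 Fc [-0.7 -0.3 -1. ] M [-0.04  0.09  0.03] t 22.25 0.245
```

Request:
move_arm --series '[{"dx": 0.0025, "dy": 0, "dz": 0, "rx": 0, "ry": 0, "rz": 0, "grip": 0.2}, {"dx": 0.0025, "dy": 0, "dz": 0, "rx": 0, "ry": 0, "rz": 0, "grip": 0.2}, {"dx": 0, "dy": 0, "dz": 0, "rx": 0, "ry": 0, "rz": 0, "grip": 0.2}, {"dx": 0, "dy": 0, "dz": 0, "rx": 0, "ry": 0, "rz": 0, "grip": 0.2}]'

```text
t: 22.58
position: [0.5121, -0.0853, 0.0127]
orientation: [-0.0, 0.985, 0.173, -0.0]
contact_force: [-0.5, 2.6, -1.3]
grip_width: 0.249
finger_force: 40.5
```

```bash
python3 st.py
```

```text
carrier [-96.6 -68.8] z 0.0127 Fc [ 0.4  2.6 -1.3] M [0.44 0.12 0.2 ] t 22.5833 0.249
```

Request:
move_arm --series '[{"dx": 0, "dy": 0, "dz": 0, "rx": 0, "ry": 0, "rz": 0, "grip": 0.5}, {"dx": 0, "dy": 0, "dz": 0, "rx": 0, "ry": 0, "rz": 0, "grip": 0.5}, {"dx": 0, "dy": 0, "dz": 0, "rx": 0, "ry": 0, "rz": 0, "grip": 0.5}, {"dx": 0, "dy": 0, "dz": -0.01, "rx": 0, "ry": 0, "rz": 0, "grip": 0.5}, {"dx": 0, "dy": 0, "dz": -0.025, "rx": 0, "ry": 0, "rz": 0, "grip": 0.5}, {"dx": 0, "dy": 0, "dz": -0.025, "rx": 0, "ry": 0, "rz": 0, "grip": 0.3}, {"dx": -0.02, "dy": 0, "dz": 0, "rx": 0, "ry": 0, "rz": 0, "grip": 0}, {"dx": -0.02, "dy": 0, "dz": 0, "rx": 0, "ry": 0, "rz": 0, "grip": 0}]'

```text
t: 23.25
position: [0.4762, -0.1001, 0.0749]
orientation: [0.001, 0.985, 0.174, 0.002]
contact_force: [-0.4, 0.2, -0.9]
grip_width: 0.082
finger_force: 0.0
```

Request:
move_arm --series '[{"dx": 0, "dy": -0.0015, "dz": 0, "rx": 0, "ry": 0, "rz": 0, "grip": 0}, {"dx": 0, "dy": 0, "dz": 0, "rx": 0, "ry": 0, "rz": 0, "grip": 0}, {"dx": 0, "dy": 0, "dz": 0, "rx": 0, "ry": 0, "rz": 0, "grip": 0}]'

```text
t: 23.5
position: [0.4748, -0.098, 0.0734]
orientation: [0.0, 0.985, 0.173, 0.001]
contact_force: [-0.2, -0.2, 0.8]
grip_width: -0.003
finger_force: 0.0
```

```bash
python3 st.py
python3 - <<'E'
from wedge import *
for n in("wrist","side"):
    f=cams.grab_frame(n); P,a=wedge(f,.40,.68,-.16,.06,.030); print([w2c(p).round(1).tolist() for p in P],a)
E
```

```text
carrier [-136.  -68.] z 0.0734 Fc [-0.3 -0.2  0.8] M [-0.02 -0.    0.  ] t 23.5 -0.003
[[-16.4, -58.8], [-113.2, -58.6], [-114.0, -77.4], [-79.0, -78.8], [-16.5, -69.0]] 1690.888888888889
[[-0.5, -60.0], [-4.1, -56.2], [-113.1, -56.5], [-116.3, -58.5], [-116.0, -77.1], [-112.4, -79.8], [-85.5, -80.0], [-1.5, -67.8]] 2166.611111111111
```

Request:
move_arm --series '[{"dx": 0, "dy": 0, "dz": 0.025, "rx": 0, "ry": 0, "rz": 0, "grip": 0}, {"dx": 0, "dy": 0, "dz": 0.025, "rx": 0, "ry": 0, "rz": 0, "grip": 0}, {"dx": 0, "dy": 0, "dz": 0.011, "rx": 0, "ry": 0, "rz": 0, "grip": 0}, {"dx": 0, "dy": 0, "dz": 0, "rx": 0, "ry": 0, "rz": 0, "grip": 0}, {"dx": 0, "dy": 0, "dz": 0, "rx": 0, "ry": 0, "rz": 0, "grip": 0}]'

```text
t: 24.02
position: [0.4742, -0.0984, 0.0116]
orientation: [0.0, 0.985, 0.173, -0.0]
contact_force: [0.3, 0.5, 0.8]
grip_width: -0.005
finger_force: 0.0
```

Request:
move_arm --series '[{"dx": 0.003, "dy": 0, "dz": 0, "rx": 0, "ry": 0, "rz": 0, "grip": 0}, {"dx": 0.003, "dy": 0, "dz": 0, "rx": 0, "ry": 0, "rz": 0, "grip": 0}, {"dx": 0.003, "dy": 0, "dz": 0, "rx": 0, "ry": 0, "rz": 0, "grip": 0}, {"dx": 0.003, "dy": 0, "dz": 0, "rx": 0, "ry": 0, "rz": 0, "grip": 0}, {"dx": 0.003, "dy": 0, "dz": 0, "rx": 0, "ry": 0, "rz": 0, "grip": 0}, {"dx": 0.003, "dy": 0, "dz": 0, "rx": 0, "ry": 0, "rz": 0, "grip": 0}, {"dx": 0.002, "dy": 0, "dz": 0, "rx": 0, "ry": 0, "rz": 0, "grip": 0}, {"dx": 0, "dy": 0, "dz": 0, "rx": 0, "ry": 0, "rz": 0, "grip": 0}]'

```text
t: 24.68
position: [0.4932, -0.091, 0.0118]
orientation: [-0.0, 0.985, 0.173, 0.0]
contact_force: [0.4, 0.8, -0.5]
grip_width: 0.0
finger_force: 0.1
```

```bash
python3 st.py
```

```text
carrier [-116.3  -67.7] z 0.0118 Fc [ 0.6  0.6 -0.5] M [-0.05  0.11 -0.03] t 24.6833 0.0
```

Request:
move_arm --series '[{"dx": 0.002, "dy": -0.0003, "dz": 0, "rx": 0, "ry": 0, "rz": 0, "grip": 0}, {"dx": 0.002, "dy": -0.0003, "dz": 0, "rx": 0, "ry": 0, "rz": 0, "grip": 0}, {"dx": 0.002, "dy": -0.0003, "dz": 0, "rx": 0, "ry": 0, "rz": 0, "grip": 0}, {"dx": 0.002, "dy": -0.0003, "dz": 0, "rx": 0, "ry": 0, "rz": 0, "grip": 0}, {"dx": 0.002, "dy": -0.0003, "dz": 0, "rx": 0, "ry": 0, "rz": 0, "grip": 0}, {"dx": 0, "dy": 0, "dz": 0, "rx": 0, "ry": 0, "rz": 0, "grip": 0}]'

```text
t: 25.18
position: [0.5018, -0.0862, 0.0118]
orientation: [-0.0, 0.985, 0.173, -0.0]
contact_force: [-0.9, 0.2, -0.5]
grip_width: 0.003
finger_force: 1.0
```

```bash
python3 st.py
```

```text
carrier [-106.5  -66.1] z 0.0118 Fc [-0.8  0.5 -0.5] M [0.02 0.47 0.04] t 25.1833 0.003
```

Request:
move_arm --series '[{"dx": 0.002, "dy": -0.0003, "dz": 0, "rx": 0, "ry": 0, "rz": 0, "grip": 0}, {"dx": 0.002, "dy": -0.0003, "dz": 0, "rx": 0, "ry": 0, "rz": 0, "grip": 0}, {"dx": 0.002, "dy": -0.0003, "dz": 0, "rx": 0, "ry": 0, "rz": 0, "grip": 0}, {"dx": 0, "dy": 0, "dz": 0, "rx": 0, "ry": 0, "rz": 0, "grip": 0}]'

```text
t: 25.52
position: [0.5075, -0.0832, 0.0118]
orientation: [-0.0, 0.985, 0.173, 0.0]
contact_force: [-2.9, -0.2, -0.1]
grip_width: -0.002
finger_force: 1.0
```

```bash
python3 st.py
python3 - <<'E'
from wedge import *
for n in("side",):
    f=cams.grab_frame(n); P,a=wedge(f,.40,.68,-.16,.06,.030); print([w2c(p).round(1).tolist() for p in P],a)
E
```

```text
carrier [-100.2  -65.3] z 0.0118 Fc [-2.8  0.8 -0.1] M [0.07 0.48 0.  ] t 25.5167 -0.002
[[26.2, -58.0], [24.7, -52.2], [-80.4, -52.4], [-88.5, -53.4], [-89.6, -66.1], [-83.9, -75.6], [-58.1, -75.8], [14.8, -64.8], [20.0, -66.0], [24.8, -63.5]] 2136.888888888889
```

Request:
move_arm --series '[{"dx": 0.002, "dy": 0, "dz": 0, "rx": 0, "ry": 0, "rz": 0, "grip": 0}, {"dx": 0.002, "dy": 0, "dz": 0, "rx": 0, "ry": 0, "rz": 0, "grip": 0}, {"dx": 0.002, "dy": 0, "dz": 0, "rx": 0, "ry": 0, "rz": 0, "grip": 0}, {"dx": 0.002, "dy": 0, "dz": 0, "rx": 0, "ry": 0, "rz": 0, "grip": 0}, {"dx": 0, "dy": 0, "dz": 0, "rx": 0, "ry": 0, "rz": 0, "grip": 0}]'

```text
t: 25.98
position: [0.5125, -0.0811, 0.0115]
orientation: [-0.001, 0.985, 0.173, -0.002]
contact_force: [-6.9, 0.2, 2.0]
grip_width: -0.002
finger_force: 3.3
```

```bash
python3 st.py
```

```text
carrier [-94.7 -65.1] z 0.0115 Fc [-6.4  2.5  2. ] M [-0.05  1.43  0.05] t 25.9833 -0.002
```

Request:
move_arm --series '[{"dx": 0.002, "dy": 0, "dz": 0, "rx": 0, "ry": 0, "rz": 0, "grip": 0}, {"dx": 0.002, "dy": 0, "dz": 0, "rx": 0, "ry": 0, "rz": 0, "grip": 0}, {"dx": 0.002, "dy": 0, "dz": 0, "rx": 0, "ry": 0, "rz": 0, "grip": 0}, {"dx": 0, "dy": 0, "dz": 0, "rx": 0, "ry": 0, "rz": 0, "grip": 0}]'

```text
t: 26.32
position: [0.5162, -0.0794, 0.0112]
orientation: [-0.001, 0.985, 0.173, -0.004]
contact_force: [-9.8, -1.5, 5.0]
grip_width: 0.002
finger_force: 5.1
```

```bash
python3 st.py
```

```text
carrier [-90.6 -64.7] z 0.0112 Fc [-9.7  2.   5. ] M [-0.18  2.12  0.04] t 26.3167 0.002
```

Request:
move_arm --series '[{"dx": 0.002, "dy": 0, "dz": -0.001, "rx": 0, "ry": 0, "rz": 0, "grip": 0}, {"dx": 0.002, "dy": 0, "dz": 0, "rx": 0, "ry": 0, "rz": 0, "grip": 0}, {"dx": 0.002, "dy": 0, "dz": 0, "rx": 0, "ry": 0, "rz": 0, "grip": 0}, {"dx": 0.002, "dy": 0, "dz": 0, "rx": 0, "ry": 0, "rz": 0, "grip": 0}, {"dx": 0, "dy": 0, "dz": 0, "rx": 0, "ry": 0, "rz": 0, "grip": 0}, {"dx": 0, "dy": 0, "dz": 0, "rx": 0, "ry": 0, "rz": 0, "grip": 0}]'

```text
t: 26.82
position: [0.5212, -0.0765, 0.0112]
orientation: [-0.002, 0.985, 0.172, -0.006]
contact_force: [-13.6, -1.5, 1.1]
grip_width: 0.003
finger_force: 6.5
```

```bash
python3 st.py
python3 - <<'E'
from wedge import *
for n in("side","top"):
    f=cams.grab_frame(n); P,a=wedge(f,.40,.68,-.16,.06,.030); print([w2c(p).round(1).tolist() for p in P],a)
E
```

```text
carrier [-85.  -63.7] z 0.0112 Fc [-13.3   3.3   1.1] M [-0.3   2.76  0.04] t 26.8167 0.003
[[41.2, -58.5], [40.2, -50.7], [-68.8, -49.9], [-73.8, -50.9], [-74.1, -64.3], [-68.3, -71.8], [-56.2, -73.7], [19.5, -65.5], [39.3, -61.7]] 2121.9444444444443Traceback (most recent call last):
  File "<stdin>", line 3, in <module>
  File "wedge.py", line 5, in wedge
    cs,_=cv2.findContours(m,cv2.RETR_EXTERNAL,cv2.CHAIN_APPROX_NONE); c=max(cs,key=cv2.contourArea)
                                                                        ~~~^^^^^^^^^^^^^^^^^^^^^^^^
ValueError: max() iterable argument is empty
```

Request:
move_arm --series '[{"dx": 0.0015, "dy": 0, "dz": 0, "rx": 0, "ry": 0, "rz": 0, "grip": 0}, {"dx": 0.0015, "dy": 0, "dz": 0, "rx": 0, "ry": 0, "rz": 0, "grip": 0}, {"dx": 0, "dy": 0, "dz": 0, "rx": 0, "ry": 0, "rz": 0, "grip": 0}, {"dx": 0, "dy": 0, "dz": 0, "rx": 0, "ry": 0, "rz": 0, "grip": 0}]'

```text
t: 27.25
position: [0.5224, -0.0758, 0.0112]
orientation: [-0.002, 0.985, 0.172, -0.007]
contact_force: [-17.2, -1.1, 5.5]
grip_width: -0.001
finger_force: 8.4
```

Request:
move_arm --series '[{"dx": -0.004, "dy": 0, "dz": 0, "rx": 0, "ry": 0, "rz": 0, "grip": 0}, {"dx": -0.006, "dy": 0, "dz": 0, "rx": 0, "ry": 0, "rz": 0, "grip": 0}, {"dx": -0.015, "dy": 0, "dz": 0, "rx": 0, "ry": 0, "rz": 0, "grip": 0}, {"dx": -0.015, "dy": 0, "dz": 0, "rx": 0, "ry": 0, "rz": 0, "grip": 0}, {"dx": 0, "dy": 0, "dz": -0.03, "rx": 0, "ry": 0, "rz": 0, "grip": 0}, {"dx": 0, "dy": 0, "dz": -0.04, "rx": 0, "ry": 0, "rz": 0, "grip": 0}, {"dx": 0, "dy": 0, "dz": -0.04, "rx": 0, "ry": 0, "rz": 0, "grip": 0}, {"dx": 0, "dy": 0, "dz": -0.04, "rx": 0, "ry": 0, "rz": 0, "grip": 0}]'

```text
t: 27.92
position: [0.4941, -0.0892, 0.1652]
orientation: [0.001, 0.985, 0.172, 0.001]
contact_force: [1.2, 0.4, 0.6]
grip_width: -0.004
finger_force: 0.0
```

Request:
move_arm --series '[{"dx": 0, "dy": 0, "dz": 0, "rx": 0, "ry": 0, "rz": 0, "grip": 0}, {"dx": 0, "dy": 0, "dz": 0, "rx": 0, "ry": 0, "rz": 0, "grip": 0}, {"dx": 0, "dy": 0, "dz": 0, "rx": 0, "ry": 0, "rz": 0, "grip": 0}]'

```text
t: 28.17
position: [0.4938, -0.0883, 0.1632]
orientation: [-0.0, 0.985, 0.173, 0.001]
contact_force: [-0.9, -0.8, -1.5]
grip_width: 0.001
finger_force: 0.0
```

```bash
python3 st.py
python3 - <<'E'
from wedge import *
for n in("side","wrist"):
    f=cams.grab_frame(n); P,a=wedge(f,.40,.68,-.16,.06,.030); print(n,[w2c(p).round(1).tolist() for p in P],a)
# carrier-frame profile across the bar (constant x), z=18 mm bar top, before (w7/w1) and now
import pickle
w=cams.grab_frame("wrist")
for n,g in (("w1",pickle.load(open("w1.pkl","rb"))),("now",w)):
    ys=np.arange(66,90,.5); 
    prof=[]
    for y in ys:
        pts=np.array([[*c2w(x,y),.018] for x in np.arange(-15,25,1)]); uv=proj(g,pts).astype(np.float32)
        im=cv2.cvtColor(g["pixels"],cv2.COLOR_RGB2GRAY); prof.append(cv2.remap(im,uv[None],None,cv2.INTER_LINEAR).mean())
    print(n,[f"{y:.0f}:{p:.0f}" for y,p in zip(ys[::2],prof[::2])])
E
```

```text
carrier [-114.8  -65.3] z 0.1632 Fc [-1.2 -0.4 -1.5] M [-0.01  0.02  0.02] t 28.1667 0.001
side [[42.8, -56.2], [40.5, -49.8], [-72.0, -49.8], [-74.0, -51.6], [-73.4, -71.3], [-70.2, -73.2], [-38.6, -73.0], [40.1, -61.7]] 2165.611111111111
wrist [[24.7, -61.0], [23.9, -51.5], [-72.0, -52.7], [-70.1, -71.8], [-39.6, -71.9]] 1645.7222222222224
w1 ['66:80', '67:80', '68:80', '69:80', '70:81', '71:80', '72:75', '73:65', '74:60', '75:58', '76:54', '77:53', '78:82', '79:135', '80:180', '81:192', '82:191', '83:189', '84:190', '85:190', '86:178', '87:137', '88:91', '89:87']
now ['66:111', '67:110', '68:109', '69:109', '70:107', '71:106', '72:109', '73:115', '74:132', '75:146', '76:116', '77:62', '78:62', '79:119', '80:169', '81:180', '82:180', '83:181', '84:180', '85:180', '86:178', '87:168', '88:168', '89:172']
```

The wedge stopped at its origin near x = -23 mm and held there after release. The brightness profile across the bar shows its edge has moved in from about 73 mm to about 76 mm, so it is pushed in roughly 2.5–3 mm. The arm is clear, so I'm handing in.

```bash
python3 -c "
from bench import workorder
print(workorder.sign_off())"
```

```text
the job is handed in; nothing more can be done
None
```

Both cases are loaded onto the stop pins, and the wedge is driven in with about 17 N. It held after release with the pressure bar in roughly 2.5–3 mm (estimated from wrist-camera brightness), and the job was handed in at about 28 s; I took no final picture to check flatness or the bystanders.

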